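Raise sample jars on a ratchet lift table

ROBOT

A 7-joint arm with a two-finger parallel gripper is mounted at the origin on a cart in front of the work surface, level with it; the furniture and walls round the work are solid. World frame = base frame: x ahead of the robot, y to its left, z up, the work surface at z = 0. Lengths are in mm, angles in rad, forces in N, time in s.
With the tool pointing down it reaches from about 400 to 875 mm from the base axis. Payload 4.4 kg.
Tool frame: the origin (TCP) lies midway between the tips of the shut fingers; the grasp point (between the pads) lies 19 mm behind it; x points along the fingers, y is the direction in which the jaws open and shut, and the axes are right-handed (so a half turn about x gives the same grasp; the last joint's range is limited). The gripper opens to 85 mm and grips with 20 to 120 N. Pads are 22 mm wide; open, the fingers measure 114 mm over their backs; the gripper's body (76 mm by 85 mm) begins 54 mm behind the grasp point. The pads swing forward as they close: fully open they stand 13 mm farther back than shut.
Start: joints at [-1.238, 0.628, 0.038, 1.517, -0.027, 0.996, -0.02], TCP at [252.381, 599.017, 231.313] pointing down, gripper open.
Joint ranges: [-3.06, 3.06], [-0.37, 2.12], [-1.25, 1.32], [0.18, 2.47], [-1.1, 4.24], [0.23, 1.98], [-2.94, 2.94]. Speed limits (rad/s): [2.57, 2.57, 3.14, 3.14, 3.14, 3.14, 3.14].

INTERFACE

Orientations are given as a unit quaternion [x, y, z, w].
In Python, from rig import robot gives the robot as it stands.
- The arm moves only by the shell command python3 -m pendant 'ROWS' [FORCE]. ROWS is text: rows parted by semicolons, each of 5 numbers parted by spaces: the finger opening in cm, from 0 to 8.54, then the shift along the tool's x, y, z in cm, then the turn about the tool's x in rad. In form: hand x y z roll; .... A call has 1 to 20 rows; each row shifts and turns the commanded pose from where the row before left it, along the tool's axes as they then stand; what a row does not reach is not made up. A row lasts 1/8 s, in which the tool goes at most 62.5 mm and 10.7 degrees, less where a joint would pass 70% of its speed; a pose out of reach is approached as far as the arm can. A call with a gripper value outside its range is refused whole. The fingers move at their own pace and stop on an object; FORCE is the grip in N (left out, the last holds). Time passes only in rows, so rows that do not move let the fingers close. It gives the time, the measured TCP pose, the force and the opening at its end, in the units of the state.
- robot.observe(): the state, without advancing time (a new reading comes with each control period).
- robot.capture(name): name is "side" or "top" or "wrist"; returns a dict with "pixels" (384x512x3 uint8, red, green, blue), "fov_y" (degrees; the focal length in pixels is half the picture's height over the tangent of half this angle, whatever the lens; pixels are square), "cx", "cy" (the principal point, pixels), "rvec" (rotation vector, rad) and "tvec" (3), from world to camera coordinates, as OpenCV has them. Camera axes: x right, y down, z forward; pixel columns grow to the right and rows downward; lengths in mm; the calibration is good to about 2 mm. A picture is of the moment at which its call begins. There is no depth.
- robot.close_job(): hands the job in, once; it reports no verdict.
The state is a dict: "clock": time; "joint_positions": joint angles; "joint_velocities": joint speeds; "tau": joint torques, N m; "eef_pos": TCP position; "ee_rot": TCP orientation; "wrist_force": force on the tool from outside, world axes, zero at the start; "wrist_torque": the same for the moment, N m; "grip_width": opening from 0.0 (shut) to 1.0 (fully open).
Only numpy, scipy, OpenCV 4.12 (cv2) and the standard library are available. Lean on these libraries where they do the work, as an engineer would, in place of code of your own. Each camera call takes 0.05 s, during which the arm holds its last target.

TASK

Stand every amber sample jar (two to four of them stand to the left of the lift table) upright on the deck of the lift table, and turn the table's lock knob past its click to the free position. Then raise the deck by pumping the lever with full strokes, one tooth a stroke, until its top has just come up to the pointer on the gauge post, stopping at the first stroke that reaches or passes it. Finally turn the lock knob back past its click to the locked position; raise the deck by its lever alone and leave the tape roll and the marker pen where they lie.

Things in the scene. Friction and masses are not known exactly. Their poses are not given: they have to be found in the camera images.
- jack: The lift table's fixed grey base (plate 225 x 340 mm, 10 mm thick), standing on the bench; origin on the bench under the centre of the deck, x away from the robot at yaw 0, y towards the pump lever, z up. In this frame the deck spans x and y -108 to 108 mm, the lever's pivot is at y 158 mm, z 70 mm, the lever pad at x 0, y 292 mm, the knob's axis at x 60, y 190 mm, and the gauge post at x 95, y -136 mm.
- deck: The lift table's deck, a level square aluminium plate 216 x 216 mm and 12 mm thick with a dark mat; origin 120 mm below the centre of its top, so at bench height when the deck is fully down (as it starts); axes as jack. A ratchet holds it: it rises one 12 mm tooth for each full stroke of the lever, and cannot go down; it can rise 79 mm at most. During a stroke it rises about 16 mm and sinks back to its tooth when the lever is let up.
- deck_top (a point): Centre of the deck's top surface, 120 mm above the bench with the deck fully down; axes as jack.
- deck_corner (a point): Point on the deck's top edge beside the gauge post, level with deck_top; it rises with the deck.
- pointer_edge (a point): Top edge of the little steel pointer clamped on the 12 mm gauge post (215 mm tall) at the far corner of the table, on the side away from the lever. Its height marks where the top of the deck is to come: 160 to 186 mm above the bench, different each time. It is fixed.
- lever (a joint): Pump lever, rad: 0 = up at rest, 0.5 = down on its stop. A spring brings it back up when let go. A stroke counts when the lever goes right down (past 0.47) and then all the way up again (under 0.05). About 10 N at the pad drives it down. With the knob locked it is blocked.
- lever_pad (a point): Centre of the upper face of the black rubber pad (30 x 50 mm, 14 mm thick) at the end of the pump lever, 140 mm from the lever's pivot in the table's +y direction. About 112 mm above the bench at rest and 42 mm with the lever down; in a stroke it moves straight down within 5 mm. It can be pressed from above with closed fingers.
- knob (a joint): Lock knob, rad, about a vertical axis, clockwise positive seen from above: 0 = locked, its steel dog reaching under the lever; 1.4 = free (end stop). A spring ball gives a click half way, at 0.7 (about 0.1 N m): under 0.4 or over 1.0 it is past the click and stays there. The grip bar lies along the table's x axis at 0 and turns with the joint.
- knob_grip (a point): On the knob's axis, at the height to grip, 108 mm above the bench. The grip bar is 56 mm long, 13 mm thick and 32 mm high (85 to 117 mm above the bench), on a disc of 52 mm diameter; axes turn with the knob, its x runs along the bar.
- tape_roll: Bystander: roll of tape lying flat, 76 mm diameter, 24 mm high; origin under its centre.
- marker_pen: Bystander: marker pen lying on the bench, 134 mm long, 18 mm thick; origin under its centre.
- jar_1: A low round amber sample jar with a white cap, 58 mm diameter and 50 mm high, standing on the bench; origin under its centre, z along its axis. 0.11 to 0.23 kg. May be absent (None): two to four of the four jars are there.
- jar_2: A taller round amber sample jar with a white cap, 58 mm diameter and 60 mm high, standing on the bench; origin under its centre, z along its axis. 0.11 to 0.23 kg. May be absent (None): two to four of the four jars are there.
- jar_3: A low round amber sample jar with a white cap, 58 mm diameter and 50 mm high, standing on the bench; origin under its centre, z along its axis. 0.11 to 0.23 kg. May be absent (None): two to four of the four jars are there.
- jar_4: A taller round amber sample jar with a white cap, 58 mm diameter and 60 mm high, standing on the bench; origin under its centre, z along its axis. 0.11 to 0.23 kg. May be absent (None): two to four of the four jars are there.
There are look-alikes about, which are no part of the job. What is shaped like the jar_1 but brown or red is not meant.

How it is judged:
By the outcome, as a careful person would: the job done as asked, in the order asked, and still so for the second after the job is handed in, with the robot touching nothing.
Of jar_1, jar_2, jar_3, jar_4 only 2 to 4 are there at a start; the rules pass over those that are not, and their reading is None.
At some moment in a run one of jar_1, jar_2, jar_3, jar_4 may be knocked a few centimetres aside while the robot is not near it.
It also fails if it takes over 210 s, if anything falls off the work surface, if the arm or the gripper's body presses on something with over 40 N, if the wrist force passes 120 N, or if a joint passes its speed limit or range.

## Working session

There is one attempt and no reset: what is moved stays moved. The work goes in short steps, Python scripts to look and compute and a shell command to move; the robot and the scene stay as the last step left them, time stands still between calls to the robot, and variables do not carry over. Pictures are saved under pics/ and viewed, and the job is handed in when it is done.

```bash
mkdir -p pics; ls; cat > h.py <<'E'
import numpy as np,cv2
from rig import robot
from scipy.spatial.transform import Rotation as R
def snap(name,fn):
    c=robot.capture(name); cv2.imwrite('pics/'+fn,c['pixels'][:,:,::-1]); np.save('pics/'+fn+'.npy',c,allow_pickle=True); return c
def KRt(c):
    H=c['pixels'].shape[0]; f=H/2/np.tan(np.radians(c['fov_y'])/2)
    K=np.array([[f,0,c['cx']],[0,f,c['cy']],[0,0,1]]); Rm=cv2.Rodrigues(np.array(c['rvec'],float))[0]
    return K,Rm,np.array(c['tvec'],float).ravel()
def back(c,u,v,z):
    K,Rm,t=KRt(c); d=Rm.T@np.linalg.inv(K)@[u,v,1]; o=-Rm.T@t
    return o+d*(z-o[2])/d[2]
def proj(c,p):
    K,Rm,t=KRt(c); q=K@(Rm@np.array(p,float)+t); return q[:2]/q[2]
E
python3 - <<'E'
from h import *
for n in('side','top','wrist'):
    c=snap(n,n+'0.png'); K,Rm,t=KRt(c); print(n,-Rm.T@t,Rm[2],K[0,0])
s=robot.observe(); print(s); print(R.from_quat(s['ee_rot']).as_matrix())
E
```

```text
pics
side [  -4.13197467 1480.65039236  931.29719983] [ 0.3078053 -0.8301427 -0.464886 ] 498.23916406507277
top [ 266.07519356   45.3760448  1659.11989328] [ 1.65412774e-01 -5.81332169e-04 -9.86224253e-01] 468.9282275076944
wrist [184.97795725 627.70662515 374.55896545] [ 0.26410861 -0.11330969 -0.95781395] 278.15148822503033
{'clock': 0.15, 'joint_positions': array([-1.23779343,  0.62912654,  0.03847064,  1.51815587, -0.02702062,
        0.99630886, -0.02000498]), 'joint_velocities': array([-0.00133842, -0.00306654,  0.00167838, -0.00163696,  0.00185712,
       -0.0004569 , -0.00017362]), 'tau': array([ 1.37802232e-03, -5.63811457e+01,  1.22800168e+00, -1.93654937e+01,
        1.12021464e-02,  7.33326597e-03,  2.04421184e-05]), 'eef_pos': array([252.19253183, 598.55289394, 230.59974256]), 'ee_rot': array([ 0.13956433,  0.69319567, -0.14059078,  0.69299047]), 'wrist_force': array([ 0.41917675,  0.22805084, -0.57816395]), 'wrist_torque': array([ 0.03558943,  0.01312492, -0.02081906]), 'grip_width': 1.0022682846618058}
[[-5.72007615e-04  3.88346912e-01  9.21513076e-01]
 [-1.36536662e-03  9.21512064e-01 -3.88347333e-01]
 [-9.99998904e-01 -1.48034082e-03  3.12399122e-06]]
```

View pics/top0.png

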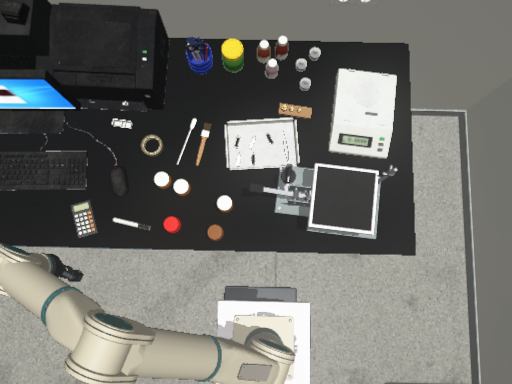

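View pics/side0.png

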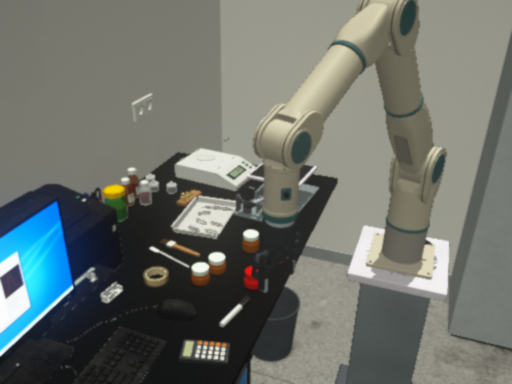

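View pics/wrist0.png

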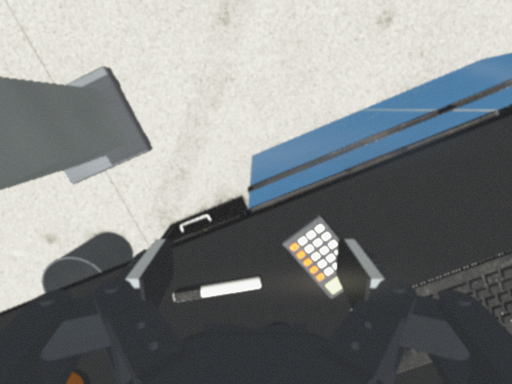

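The top view shows three white-capped jars near (162,180), (181,187) and (224,203). The decoys are red at (172,224) and brown at (215,232). The table is at about (340,200), with its lever towards (257,190). Next I'll zoom in and measure.

```bash
python3 - <<'E'
from h import *
im=cv2.imread('pics/top0.png'); 
cv2.imwrite('pics/ta.png',cv2.resize(im[145:245,130:260],None,fx=6,fy=6,interpolation=cv2.INTER_CUBIC))
cv2.imwrite('pics/tb.png',cv2.resize(im[150:245,240:400],None,fx=5,fy=5,interpolation=cv2.INTER_CUBIC))
im=cv2.imread('pics/side0.png'); 
cv2.imwrite('pics/sa.png',cv2.resize(im[150:310,130:340],None,fx=3.7,fy=3.7,interpolation=cv2.INTER_CUBIC))
E
```

```text
(no output)
```

View pics/ta.png

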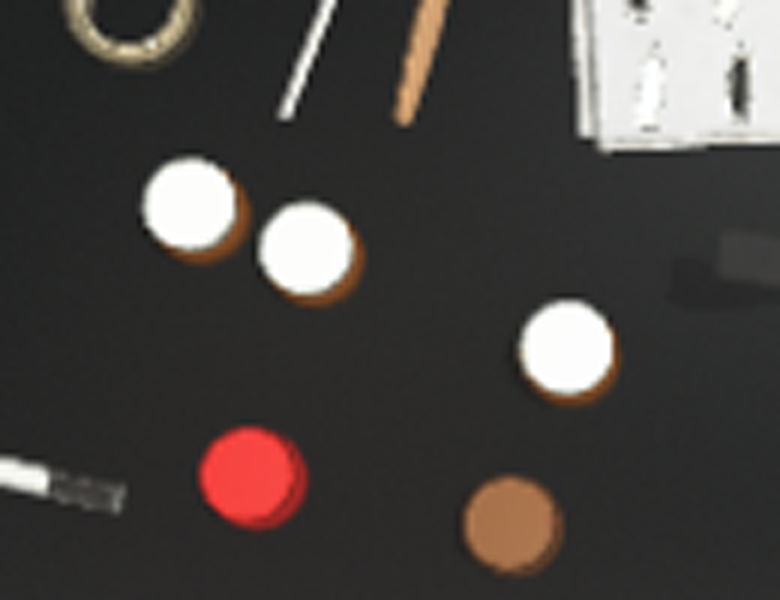

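View pics/tb.png

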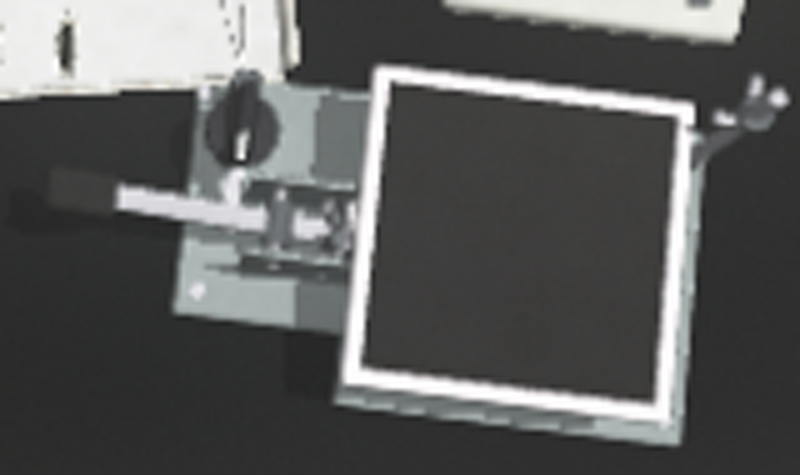

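View pics/sa.png

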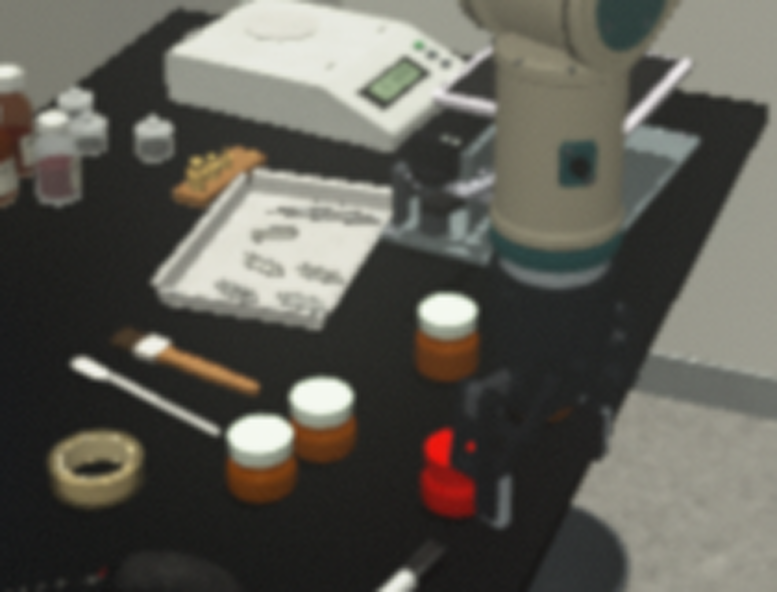

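```bash
cat > m.py <<'E'
from h import *
from scipy.optimize import least_squares
c=np.load('pics/top0.png.npy',allow_pickle=True).item(); s=np.load('pics/side0.png.npy',allow_pickle=True).item()
def un(x,y,f,ox,oy): return ((x+.5)/f-.5+ox,(y+.5)/f-.5+oy)
px=[un(*p,5,240,150) for p in [(376,66),(694,103),(668,424),(340,384)]]
loc=[(108,108),(108,-108),(-108,-108),(-108,108)]
def W(q,x,y,z): a=q[2]; return [q[0]+np.cos(a)*x-np.sin(a)*y,q[1]+np.sin(a)*x+np.cos(a)*y,z]
r=least_squares(lambda q:np.ravel([proj(c,W(q,*l,120))-p for l,p in zip(loc,px)]),[500,-200,0])
q=r.x; print('jack',q,'res',r.fun)
for n,l in dict(pad=(0,292,112),knob=(60,190,117),post=(95,-136,215)).items(): print(n,W(q,*l),proj(c,W(q,*l)))
tops=[un(*p,6,130,145) for p in [(190,204),(307,248),(568,347)]]
ss=[un(*p,3.7,130,150) for p in [(261,440),(322,400),(447,315)]]
for a,b in zip(tops,ss):
    f=lambda p:np.r_[proj(c,p)-a,proj(s,p)-b]
    rr=least_squares(f,[500,200,50]); print(rr.x,rr.fun, back(c,*a,50),back(c,*a,60))
for p in [(250,475),(511,523)]: print('decoy',back(c,*un(*p,6,130,145),50))
E
python3 m.py
```

```text
jack [ 4.98479702e+02 -2.55818693e+02 -9.93781078e-02] res [-0.35217425 -0.21691839  0.0981558   0.19724151  0.08276696  0.07539599
  0.16525727 -0.06142967]
pad [np.float64(527.4503688861225), np.float64(34.74059580313249), 112] [256.16342943 187.73268529]
knob [np.float64(577.0344419705192), np.float64(-72.70901888375786), 117] [288.55474977 173.69262035]
post [np.float64(579.5177905020968), np.float64(-400.57306537265043), 215] [395.12324854 169.37342606]
[562.23387479 366.94322357  43.95826255] [ 0.07366822  0.26496635 -0.23155899 -0.05691311] [562.05893268 366.05007627  50.        ] [560.21951885 364.0572227   60.        ]
[538.10767868 297.39072879  45.29520604] [ 0.03766921  0.14239908 -0.12899505 -0.02932218] [537.81371859 296.81190434  50.        ] [536.12497851 295.24933675  60.        ]
[482.74354959 143.20109186  53.97681162] [ 0.02568094  0.1088381  -0.10657126 -0.02006138] [483.65794052 143.54530428  50.        ] [482.30575571 142.93522382  60.        ]
decoy [405.32288707 322.85535137  50.        ]
decoy [381.56156043 172.58815932  50.        ]
```

Three jars are there: two low ones at about (562,366) and (538,297), and one probably tall one at about (483,143). The deck fit residuals are under 0.4 px. I'll turn the jaws to about -19° for all the jars, starting with the nearest.

```bash
cat > p.py <<'E'
import sys
from h import *
def plan(x,y,z,dyaw_deg=None):
    s=robot.observe(); M=R.from_quat(s['ee_rot']).as_matrix(); d=(np.array([x,y,z])-s['eef_pos'])/10
    print('t',s['clock'],'pos',s['eef_pos'].round(1),'jawyaw',round(np.degrees(np.arctan2(M[1,1],M[0,1])),1),'tilt',M[2,0].round(4),'F',s['wrist_force'].round(1),'grip',round(s['grip_width'],3),'q',s['joint_positions'].round(2))
    if dyaw_deg is not None:
        a=(np.degrees(np.arctan2(M[1,1],M[0,1]))-dyaw_deg+180)%360-180; a=np.radians(a)
        print('roll',a); M=M@R.from_rotvec([a,0,0]).as_matrix()
    print('shift cm tool',(M.T@d).round(2))
if __name__=='__main__': plan(*map(float,sys.argv[1:]))
E
python3 -m pendant '8 0 0 0 0.16;8 0 0 0 0.16;8 0 0 0 0.16;8 0 0 0 0.16;8 0 0 0 0.16;8 0 0 0 0.16;8 0 0 0 0.16;8 0 0 0 0.16;8 0 0 0 0.16;8 0 0 0 0.06' 30
python3 p.py 483 143.3 120 -19
```

```text
clock: 1.4
eef_pos: [252.0, 598.8, 230.9]
ee_rot: [-0.575, -0.411, 0.576, -0.411]
wrist_force: [0.2, 0.1, 0.3]
grip_width: 0.934
t 1.4 pos [252.  598.8 230.9] jawyaw -18.9 tilt -1.0 F [0.2 0.1 0.3] grip 0.934 q [-1.47  0.67  0.45  1.53 -0.32  1.02 -1.27]
roll 0.0010924964875166608
shift cm tool [11.12 36.67 35.54]
```

```bash

python3 -m pendant '8 0 1.3 1.3 0;8 0 2.6 2.5 0;8 0 2.6 2.5 0;8 0 2.6 2.5 0;8 0 2.6 2.5 0;8 0 2.6 2.5 0;8 0 2.6 2.5 0;8 0 2.6 2.5 0;8 0 2.6 2.5 0;8 0 2.6 2.5 0;8 0 2.6 2.5 0;8 0 2.6 2.5 0;8 0 2.6 2.5 0;8 0 2.6 2.5 0;8 0 2 2 0;8 0 0 0 0;8 0 0 0 0'
python3 p.py 483 143.3 120 -19
python3 - <<'E'
from h import *
for n in('side','top','wrist'): snap(n,n+'1.png')
E
```

```text
clock: 3.52
eef_pos: [487.5, 140.6, 231.2]
ee_rot: [-0.575, -0.412, 0.575, -0.411]
wrist_force: [-0.1, 0.4, 0.7]
grip_width: 0.938
t 3.525 pos [487.5 140.6 231.2] jawyaw -18.8 tilt -1.0 F [-0.1  0.4  0.7] grip 0.938 q [-0.66  0.46  0.47  1.92 -0.28  0.83 -0.37]
roll 0.00409850391224312
shift cm tool [11.12 -0.5  -0.11]
```

View pics/wrist1.png

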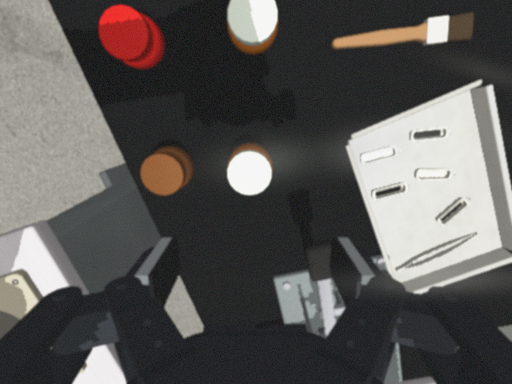

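View pics/side1.png

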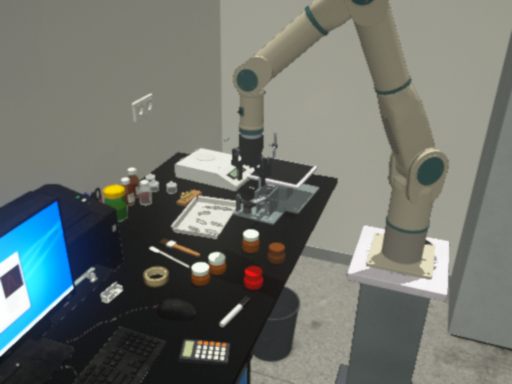

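```bash
cat > caps.py <<'E'
from h import *
import sys
def caps(c,z,off=0):
    im=c['pixels'].astype(int); m=((im.min(2)>190)).astype(np.uint8)
    n,l,st,ce=cv2.connectedComponentsWithStats(m)
    for i in range(1,n):
        if st[i,4]>120 and .7<st[i,2]/st[i,3]<1.4: print(ce[i].round(1),st[i,2:],back(c,*ce[i],z).round(1),back(c,*ce[i],z+10).round(1))
if __name__=='__main__':
    for f in sys.argv[1:]: print(f);caps(np.load('pics/'+f+'.png.npy',allow_pickle=True).item(),50)
E
python3 caps.py top1 wrist1
```

```text
top1
[364.  109.9] [  67   89 4340] [ 830.4 -345.7   50. ] [ 826.9 -343.2   60. ]
[342.8 199.9] [ 70  72 708] [ 502.6 -267.1   50. ] [ 501.1 -265.2   60. ]
[161.2 178.6] [ 15  14 163] [562.1 366.2  50. ] [560.2 364.2  60. ]
[180.4 185.2] [ 14  13 144] [540.1 298.1  50. ] [538.4 296.5  60. ]
[186.  306.3] [ 39  31 794] [131.1 259.1  50. ] [131.9 257.8  60. ]
[285.7 330.4] [  77   83 2849] [ 61.4 -74.5  50. ] [ 62.7 -73.8  60. ]
[226.4 373. ] [ 35  31 547] [-77.3 117.2  50. ] [-75.2 116.7  60. ]
wrist1
[254.6  17.9] [  47   41 1510] [539.6 295.7  50. ] [538.7 293.1  60. ]
[437.2  29.1] [ 22  27 511] [716.2 225.3  50. ] [709.8 224.9  60. ]
[426.6 183.5] [  154   201 17915] [680.5  62.1  50. ] [675.3  66.7  60. ]
[249.  172.7] [  43   44 1493] [481.2 143.5  50. ] [482.1 145.6  60. ]
[ 37.8 262.7] [  57   69 1873] [177.2 117.6  50. ] [187.5 120.5  60. ]
[ 24.2 290.8] [ 31  34 248] [136.6  85.6  50. ] [148.1  89.5  60. ]
[100.4 368.8] [  53   39 1224] [170.7 -70.9  50. ] [181.1 -62.2  60. ]
```

```bash

python3 -m pendant '7.8 1.5 -0.6 -0.15 0;7.8 3 0 0 0;7.8 3 0 0 0;7.8 3 0 0 0;7.8 3 0 0 0;7.8 3 0 0 0;7.8 2.5 0 0 0;7.8 1.8 0 0 0;7.8 1.3 0 0 0;7.8 0 0 0 0;7.8 0 0 0 0;5 0 0 0 0;5 0 0 0 0;5 0 0 0 0;5 0 0 0 0;5 0 0 0 0;5 0 0 0 0' 40
python3 p.py 482 144 9 -19
```

```text
clock: 5.8
eef_pos: [483.3, 144.3, 11.3]
ee_rot: [0.575, 0.412, -0.574, 0.412]
wrist_force: [-1.6, 0.5, 5.1]
grip_width: 0.653
t 5.8 pos [483.3 144.3  11.3] jawyaw -18.8 tilt -1.0 F [-1.6  0.5  5.1] grip 0.653 q [-0.48  0.81  0.2   2.07 -0.5   0.31 -0.18]
roll 0.003824402091170109
shift cm tool [ 0.23 -0.12  0.07]
```

```bash

python3 -m pendant '5 -1 0 0 0;5 -2 0 0 0;5 -3 0 0 0;5 -3 0 0 0;5 -3 0 0 0;5 -3 0 0 0;5 -3 0 0 0;5 -3 0 0 0;5 -1 0 0 0;5 0 0 0 0'
python3 - <<'E'
from h import *
from p import plan
q=[498.5,-255.8,-.0994]
for x,y in [(-35,-62),(35,0),(-35,62)]:
    a=q[2];p=(q[0]+np.cos(a)*x-np.sin(a)*y,q[1]+np.sin(a)*x+np.cos(a)*y); print(p)
    plan(*p,231,-19)
E
```

```text
clock: 7.05
eef_pos: [482.9, 144.1, 230.6]
ee_rot: [0.575, 0.412, -0.575, 0.412]
wrist_force: [0.0, -0.2, -2.6]
grip_width: 0.653
(np.float64(457.5201074169364), np.float64(-314.0206870783966))
t 7.05 pos [482.9 144.1 230.6] jawyaw -18.8 tilt -1.0 F [ 0.  -0.2 -2.6] grip 0.653 q [-0.69  0.46  0.49  1.93 -0.29  0.82 -0.37]
roll 0.0037782270995012253
shift cm tool [-0.08 12.51 44.14]
(np.float64(533.3272360178287), np.float64(-259.27327386747135))
t 7.05 pos [482.9 144.1 230.6] jawyaw -18.8 tilt -1.0 F [ 0.  -0.2 -2.6] grip 0.653 q [-0.69  0.46  0.49  1.93 -0.29  0.82 -0.37]
roll 0.0037782270995012253
shift cm tool [-0.07 17.9  36.5 ]
(np.float64(469.82542054740634), np.float64(-190.6327651866608))
t 7.05 pos [482.9 144.1 230.6] jawyaw -18.8 tilt -1.0 F [ 0.  -0.2 -2.6] grip 0.653 q [-0.69  0.46  0.49  1.93 -0.29  0.82 -0.37]
roll 0.0037782270995012253
shift cm tool [-0.07  9.66 32.08]
```

```bash

python3 -m pendant '5 0 0.3 1.05 0;5 0 0.85 3 0;5 0 0.85 3 0;5 0 0.85 3 0;5 0 0.85 3 0;5 0 0.85 3 0;5 0 0.85 3 0;5 0 0.85 3 0;5 0 0.85 3 0;5 0 0.85 3 0;5 0 0.85 3 0;5 0 0.85 3 0;5 0 0.85 3 0;5 0 0.85 3 0;5 0 0.85 3 0;5 0 0.3 1.05 0;5 0 0 0 0;5 0 0 0 0'
python3 p.py 457.5 -314 133 -19
```

```text
clock: 9.3
eef_pos: [459.4, -312.2, 229.8]
ee_rot: [0.575, 0.413, -0.575, 0.411]
wrist_force: [-0.2, -0.1, -1.4]
grip_width: 0.655
t 9.3 pos [ 459.4 -312.2  229.8] jawyaw -18.7 tilt -1.0 F [-0.2 -0.1 -1.4] grip 0.655 q [ 0.23  0.53  0.48  1.79 -0.31  0.89  0.53]
roll 0.005000286031039921
shift cm tool [ 9.68 -0.1   0.25]
```

```bash

python3 -m pendant '5 1 -0.1 0.2 0;5 2 0 0 0;5 2 0 0 0;5 2 0 0 0;5 1.5 0 0 0;5 0.8 0 0 0;5 0.2 0 0 0;5 0 0 0 0'
python3 p.py 457.5 -314 131 -19
python3 -m pendant '5 0.1 0 0 0;5 0.1 0 0 0;5 0 0 0 0'
python3 p.py 457.5 -314 131 -19
```

```text
clock: 10.3
eef_pos: [457.9, -315.6, 135.6]
ee_rot: [0.575, 0.411, -0.575, 0.412]
wrist_force: [-0.1, 0.8, -2.0]
grip_width: 0.656
t 10.3 pos [ 457.9 -315.6  135.6] jawyaw -18.8 tilt -1.0 F [-0.1  0.8 -2. ] grip 0.656 q [ 0.29  0.66  0.4   1.88 -0.39  0.68  0.6 ]
roll 0.0035861838601671616
shift cm tool [ 0.46 -0.1  -0.14]
clock: 10.68
eef_pos: [457.8, -315.4, 133.4]
ee_rot: [0.575, 0.412, -0.575, 0.412]
wrist_force: [-0.3, 0.4, -2.3]
grip_width: 0.656
t 10.675 pos [ 457.8 -315.4  133.4] jawyaw -18.8 tilt -1.0 F [-0.3  0.4 -2.3] grip 0.656 q [ 0.29  0.66  0.4   1.88 -0.39  0.67  0.6 ]
roll 0.0036273627900732736
shift cm tool [ 0.24 -0.07 -0.12]
```

```bash

python3 -m pendant '5 0.1 0 0 0;5 0.1 0 0 0;5 0.05 0 0 0;5 0 0 0 0'
python3 p.py 457.5 -314 131 -19
```

```text
clock: 11.18
eef_pos: [457.7, -315.4, 131.2]
ee_rot: [0.575, 0.412, -0.575, 0.412]
wrist_force: [-1.1, 1.5, 5.1]
grip_width: 0.653
t 11.175 pos [ 457.7 -315.4  131.2] jawyaw -18.8 tilt -1.0 F [-1.1  1.5  5.1] grip 0.653 q [ 0.3   0.66  0.4   1.89 -0.4   0.67  0.61]
roll 0.003519099062168732
shift cm tool [ 0.02 -0.07 -0.13]
```

```bash

python3 -m pendant '6.5 0 0 0 0;7.5 0 0 0 0;7.5 0 0 0 0;7.5 0 0 0 0;7.5 -1 0 0 0;7.5 -2 0 0 0;7.5 -3 0 0 0;7.5 -3 0 0 0;7.5 -1 0 0 0;7.5 0 0 0 0'
python3 p.py 538.5 297.5 231 -19
python3 - <<'E'
from h import *
for n in('side','top','wrist'): snap(n,n+'2.png')
E
python3 caps.py top2 
```

```text
clock: 12.42
eef_pos: [457.9, -315.4, 231.2]
ee_rot: [0.575, 0.411, -0.575, 0.412]
wrist_force: [0.5, 0.3, -0.4]
grip_width: 0.879
t 12.425 pos [ 457.9 -315.4  231.2] jawyaw -18.8 tilt -1.0 F [ 0.5  0.3 -0.4] grip 0.879 q [ 0.24  0.53  0.48  1.79 -0.31  0.89  0.53]
roll 0.0037878064129218494
shift cm tool [ 1.000e-02 -1.234e+01 -6.057e+01]
top2
[364.  109.9] [  67   89 4350] [ 830.3 -345.6   50. ] [ 826.8 -343.2   60. ]
[161.2 178.6] [ 15  14 164] [562.  366.3  50. ] [560.2 364.3  60. ]
[416.9 182. ] [ 20  24 181] [ 572.1 -526.6   50. ] [ 570.2 -523.1   60. ]
[178.4 194.9] [ 14  15 165] [506.  303.3  50. ] [504.5 301.7  60. ]
[320.8 259. ] [ 39  37 738] [ 298.  -190.8   50. ] [ 297.8 -189.3   60. ]
[225.9 369.7] [ 27  35 639] [-67.  119.1  50. ] [-65.  118.7  60. ]
```

View pics/top2.png

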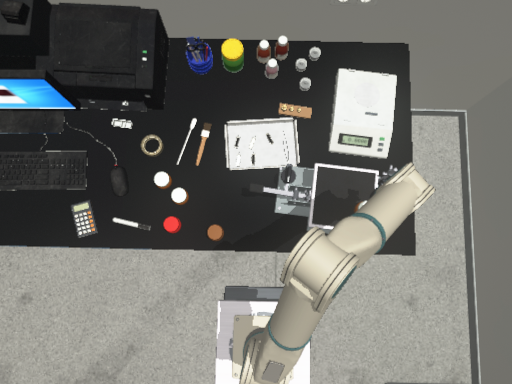

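View pics/wrist2.png

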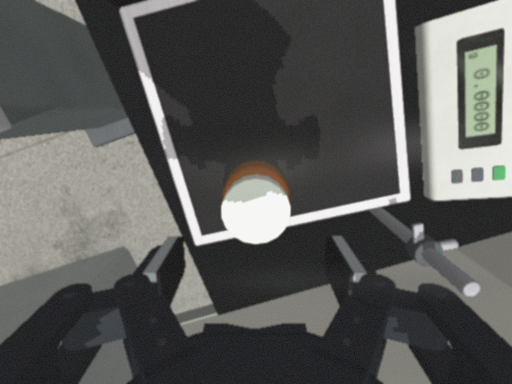

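View pics/side2.png

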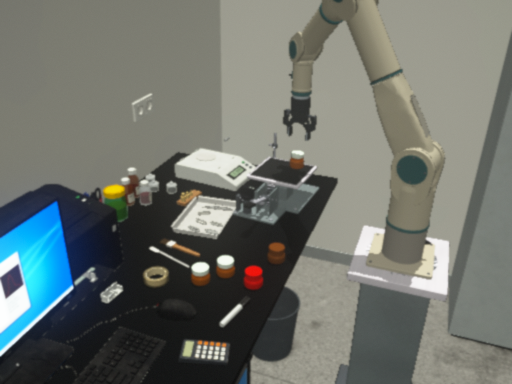

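Jar B was knocked to about (506,303), and jar C stands on the deck. I'll use a jaw angle of -42° to clear the red decoy and jar A.

```bash

python3 -m pendant '7.5 0 0 0 0.13;7.5 0 0 0 0.13;7.5 0 0 0 0.14;7.5 0 0 0 0'
python3 p.py 506 303 231 -42
```

```text
clock: 13.08
eef_pos: [457.3, -315.0, 229.7]
ee_rot: [-0.644, -0.29, 0.646, -0.289]
wrist_force: [-0.2, -0.4, 0.9]
grip_width: 0.878
t 13.075 pos [ 457.3 -315.   229.7] jawyaw -41.6 tilt -1.0 F [-0.2 -0.4  0.9] grip 0.878 q [ 0.17  0.56  0.6   1.8  -0.39  0.91  0.21]
roll 0.0064792006039957875
shift cm tool [ -0.11 -37.73 -49.19]
```

```bash

python3 -m pendant '7.5 0 -1 -1.3 0;7.5 0 -2 -2.6 0;7.5 0 -2 -2.6 0;7.5 0 -2 -2.6 0;7.5 0 -2 -2.6 0;7.5 0 -2 -2.6 0;7.5 0 -2 -2.6 0;7.5 0 -2 -2.6 0;7.5 0 -2 -2.6 0;7.5 0 -2 -2.6 0;7.5 0 -2 -2.6 0;7.5 0 -2 -2.6 0;7.5 0 -2 -2.6 0;7.5 0 -2 -2.6 0;7.5 0 -2 -2.6 0;7.5 0 -2 -2.6 0;7.5 0 -2 -2.6 0;7.5 0 -2 -2.6 0;7.5 0 -2 -2.6 0;7.5 0 0 0 0'
python3 p.py 506 303 9 -42
python3 - <<'E'
from h import *
for n in('side','top','wrist'): snap(n,n+'3.png')
E
python3 caps.py top3 wrist3
```

```text
clock: 15.58
eef_pos: [499.8, 294.0, 230.0]
ee_rot: [-0.644, -0.292, 0.644, -0.291]
wrist_force: [0.2, -0.3, -0.6]
grip_width: 0.883
t 15.575 pos [499.8 294.  230. ] jawyaw -41.3 tilt -1.0 F [ 0.2 -0.3 -0.6] grip 0.883 q [-0.97  0.6   0.62  1.73 -0.42  0.95 -0.9 ]
roll 0.01253220779128985
shift cm tool [22.1  -0.09 -1.08]
top3
[364.  109.9] [  67   89 4341] [ 830.4 -345.6   50. ] [ 826.9 -343.2   60. ]
[348.1 201.8] [ 70  72 894] [ 496.3 -285.3   50. ] [ 494.9 -283.3   60. ]
[178.6 195.1] [ 14  15 158] [505.2 302.7  50. ] [503.7 301.1  60. ]
[122.  313.9] [ 32  27 406] [101.4 470.4  50. ] [102.4 467.8  60. ]
[277.9 328.1] [  93   83 3325] [ 67.9 -48.6  50. ] [ 69.1 -48.   60. ]
wrist3
[80.9 79.8] [ 38  50 581] [427.8 492.1  50. ] [431.5 487.6  60. ]
[250.4  82.2] [  45   50 1731] [563.9 368.2  50. ] [563.5 367.5  60. ]
[437.3  74.3] [ 25  29 453] [720.4 240.   50. ] [715.2 243.3  60. ]
[249.5 160.6] [  43   41 1378] [505.6 304.6  50. ] [507.  305.9  60. ]
[439.2 250.3] [ 97  99 498] [611.6  53.1  50. ] [609.7  62.1  60. ]
```

View pics/wrist3.png

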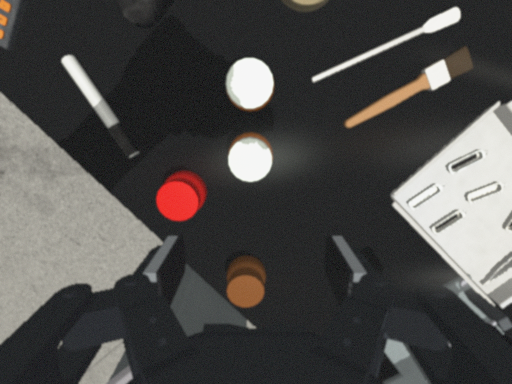

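```bash

python3 -m pendant '7.5 1.5 -0.2 -1.1 0;7.5 3 0 0 0;7.5 3 0 0 0;7.5 3 0 0 0;7.5 3 0 0 0;7.5 3 0 0 0;7.5 2.5 0 0 0;7.5 1.8 0 0 0;7.5 1.2 0 0 0;7.5 0 0 0 0;7.5 0 0 0 0;5 0 0 0 0;5 0 0 0 0;5 0 0 0 0;5 0 0 0 0;5 0 0 0 0;5 0 0 0 0' 40
python3 p.py 505.8 303.8 11 -42
```

```text
clock: 17.85
eef_pos: [507.5, 300.1, 12.1]
ee_rot: [0.646, 0.29, -0.645, 0.289]
wrist_force: [-2.4, 0.4, 7.0]
grip_width: 0.641
t 17.85 pos [507.5 300.1  12.1] jawyaw -41.7 tilt -1.0 F [-2.4  0.4  7. ] grip 0.641 q [-0.82  0.89  0.4   1.84 -0.64  0.53 -0.73]
roll 0.005390105138469749
shift cm tool [ 0.11 -0.37 -0.16]
```

```bash

python3 -m pendant '5 -1 0 0 0;5 -2 0 0 0;5 -3 0 0 0;5 -3 0 0 0;5 -3 0 0 0;5 -3 0 0 0;5 -3 0 0 0;5 -3 0 0 0;5 -1 0 0 0;5 0 0 0 0'
python3 p.py 533.3 -259.3 231 -42
```

```text
clock: 19.1
eef_pos: [507.4, 299.5, 231.4]
ee_rot: [0.646, 0.289, -0.645, 0.289]
wrist_force: [0.6, -0.0, -1.8]
grip_width: 0.64
t 19.1 pos [507.4 299.5 231.4] jawyaw -41.7 tilt -1.0 F [ 0.6 -0.  -1.8] grip 0.64 q [-0.97  0.61  0.63  1.71 -0.43  0.96 -0.91]
roll 0.0050379330378069204
shift cm tool [-0.   39.32 39.79]
```

```bash

python3 -m pendant '5 0 1.1 1.1 0;5 0 2.2 2.2 0;5 0 2.2 2.2 0;5 0 2.2 2.2 0;5 0 2.2 2.2 0;5 0 2.2 2.2 0;5 0 2.2 2.2 0;5 0 2.2 2.2 0;5 0 2.2 2.2 0;5 0 2.2 2.2 0;5 0 2.2 2.2 0;5 0 2.2 2.2 0;5 0 2.2 2.2 0;5 0 2.2 2.2 0;5 0 2.2 2.2 0;5 0 2.2 2.2 0;5 0 2.2 2.2 0;5 0 2.2 2.2 0;5 0 1 1.4 0;5 0 0 0 0'
python3 p.py 533.3 -259.3 135 -42
```

```text
clock: 21.6
eef_pos: [535.2, -262.7, 230.1]
ee_rot: [-0.645, -0.288, 0.646, -0.288]
wrist_force: [0.0, 1.3, -1.9]
grip_width: 0.64
t 21.6 pos [ 535.2 -262.7  230.1] jawyaw -41.9 tilt -1.0 F [ 0.   1.3 -1.9] grip 0.64 q [ 0.05  0.62  0.59  1.68 -0.4   0.97  0.05]
roll 0.0017779079643046557
shift cm tool [ 9.51 -0.36 -0.14]
```

```bash

python3 -m pendant '5 1 -0.3 -0.1 0;5 2 0 0 0;5 2 0 0 0;5 2 0 0 0;5 1.4 0 0 0;5 0.7 0 0 0;5 0.2 0 0 0;5 0.1 0 0 0;5 0.1 0 0 0;5 0.1 0 0 0;5 0 0 0 0'
python3 p.py 533.3 -259.3 132 -42
```

```text
clock: 22.98
eef_pos: [535.2, -258.6, 134.9]
ee_rot: [0.645, 0.289, -0.645, 0.289]
wrist_force: [-0.2, 0.8, -1.9]
grip_width: 0.641
t 22.975 pos [ 535.2 -258.6  134.9] jawyaw -41.7 tilt -1.0 F [-0.2  0.8 -1.9] grip 0.641 q [ 0.09  0.72  0.51  1.78 -0.49  0.77  0.12]
roll 0.004902285107334174
shift cm tool [ 0.29 -0.09  0.18]
```

```bash

python3 -m pendant '5 0.1 0 0 0;5 0.1 0 0 0;5 0.1 0 0 0;5 0 0 0 0'
python3 p.py 533.3 -259.3 132 -42
```

```text
clock: 23.48
eef_pos: [535.2, -258.5, 132.2]
ee_rot: [0.645, 0.289, -0.645, 0.289]
wrist_force: [-0.7, 0.8, 2.9]
grip_width: 0.64
t 23.475 pos [ 535.2 -258.5  132.2] jawyaw -41.7 tilt -1.0 F [-0.7  0.8  2.9] grip 0.64 q [ 0.09  0.73  0.51  1.78 -0.49  0.76  0.13]
roll 0.004997426950285033
shift cm tool [ 0.02 -0.09  0.19]
```

```bash

python3 -m pendant '6.5 0 0 0 0;7.5 0 0 0 0;7.5 0 0 0 0;7.5 0 0 0 0;7.5 -1 0 0 0;7.5 -2 0 0 0;7.5 -3 0 0 0;7.5 -3 0 0 0;7.5 -1 0 0 0;7.5 0 0 0 0'
python3 - <<'E'
from h import *
for n in('side','top','wrist'): snap(n,n+'4.png')
E
python3 caps.py top4; python3 p.py 563 367 231 -42
```

```text
clock: 24.72
eef_pos: [535.4, -258.5, 232.2]
ee_rot: [0.646, 0.289, -0.645, 0.29]
wrist_force: [0.7, 0.5, -0.3]
grip_width: 0.883
top4
[362.6 106.5] [  67   85 3971] [ 843.  -340.7   50. ] [ 839.4 -338.3   60. ]
[376.2 162.2] [ 53  61 696] [ 639.4 -385.6   50. ] [ 637.1 -382.9   60. ]
[161.2 178.6] [ 15  14 164] [562.  366.3  50. ] [560.2 364.3  60. ]
[366.4 214.7] [ 37  48 411] [ 453.1 -348.2   50. ] [ 451.9 -345.8   60. ]
[286.2 231.2] [ 33  30 515] [389.3 -72.1  50. ] [388.5 -71.4  60. ]
[227.3 371.8] [ 28  29 615] [-73.5 114.6  50. ] [-71.4 114.2  60. ]
t 24.875 pos [ 534.6 -258.   230.6] jawyaw -41.7 tilt -1.0 F [ 0.5 -0.  -0.1] grip 0.885 q [ 0.04  0.61  0.59  1.69 -0.4   0.96  0.05]
roll 0.005101736971727526
shift cm tool [ 2.000e-02 -3.971e+01 -4.834e+01]
```

View pics/wrist4.png

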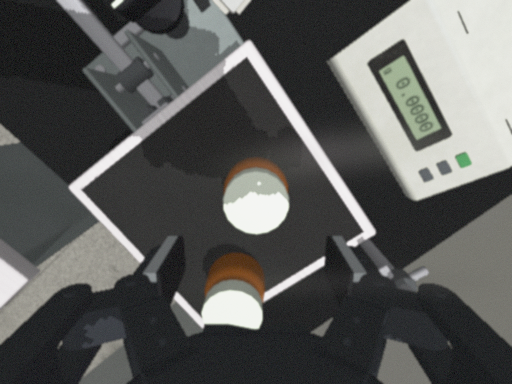

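View pics/side4.png

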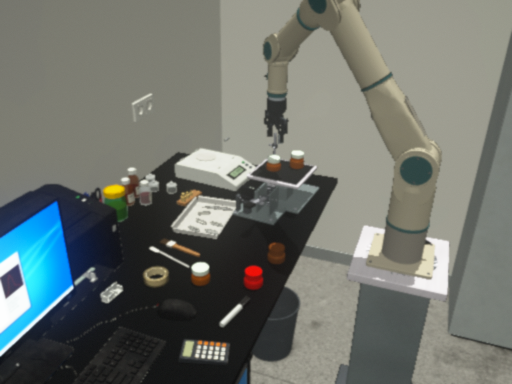

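```bash

python3 -m pendant '7.5 0 -1 -1.3 0;7.5 0 -2.1 -2.55 0;7.5 0 -2.1 -2.55 0;7.5 0 -2.1 -2.55 0;7.5 0 -2.1 -2.55 0;7.5 0 -2.1 -2.55 0;7.5 0 -2.1 -2.55 0;7.5 0 -2.1 -2.55 0;7.5 0 -2.1 -2.55 0;7.5 0 -2.1 -2.55 0;7.5 0 -2.1 -2.55 0;7.5 0 -2.1 -2.55 0;7.5 0 -2.1 -2.55 0;7.5 0 -2.1 -2.55 0;7.5 0 -2.1 -2.55 0;7.5 0 -2.1 -2.55 0;7.5 0 -2.1 -2.55 0;7.5 0 -2.1 -2.55 0;7.5 0 -2.1 -2.55 0;7.5 0 -1 -1.2 0'
python3 -m pendant '7.5 0 0 0 -0.14;7.5 0 0 0 -0.14;7.5 0 0 0 -0.14;7.5 0 0 0 -0.13;7.5 0 0 0 0'
python3 - <<'E'
from h import *
for n in('top','wrist'): snap(n,n+'5.png')
E
python3 caps.py wrist5 top5; python3 p.py 562.5 367 11 -10
```

```text
clock: 27.38
eef_pos: [558.3, 370.7, 230.6]
ee_rot: [-0.644, -0.291, 0.645, -0.29]
wrist_force: [-0.1, -0.3, -0.1]
grip_width: 0.873
clock: 28.0
eef_pos: [559.8, 366.9, 231.6]
ee_rot: [-0.543, -0.453, 0.543, -0.453]
wrist_force: [0.4, -0.4, -0.1]
grip_width: 0.88
wrist5
[407.5  13.5] [ 25  29 563] [744.2 502.8  50. ] [739.  500.8  60. ]
[352.7 108.4] [ 54  55 545] [681.6 419.5  50. ] [678.2 420.1  60. ]
[256.2 170.6] [  44   44 1524] [562.4 368.8  50. ] [562.7 371.   60. ]
[395.4 237.3] [ 20  19 328] [722.9 250.5  50. ] [718.3 256.3  60. ]
[324. 316.] [ 28  35 586] [619.3 145.5  50. ] [617.9 154.5  60. ]
[400.9 365.3] [  54   44 1474] [723.3  35.5  50. ] [718.7  47.9  60. ]
top5
[364.  109.9] [  67   89 4340] [ 830.4 -345.7   50. ] [ 826.9 -343.2   60. ]
[115.9 132.6] [ 28  24 282] [723.6 536.1  50. ] [720.8 533.1  60. ]
[347.9 201.7] [ 70  73 901] [ 496.7 -284.7   50. ] [ 495.3 -282.6   60. ]
[161.2 178.6] [ 15  14 163] [562.1 366.2  50. ] [560.2 364.2  60. ]
[346.9 184. ] [ 16  15 191] [ 558.8 -281.7   50. ] [ 557.  -279.7   60. ]
[120.  283.7] [ 33  30 463] [199.7 484.3  50. ] [200.1 481.6  60. ]
[280.2 328.5] [  93   83 3172] [ 67.  -56.2  50. ] [ 68.2 -55.5  60. ]
[225.2 374.7] [ 33  24 414] [-82.7 120.9  50. ] [-80.5 120.4  60. ]
t 28.1 pos [560.  367.1 231.6] jawyaw -10.4 tilt -1.0 F [-0.2 -0.5  0.9] grip 0.878 q [-0.88  0.7   0.47  1.46 -0.34  1.06 -0.52]
roll -0.0063639883088673355
shift cm tool [22.06  0.26 -0.04]
```

View pics/wrist5.png

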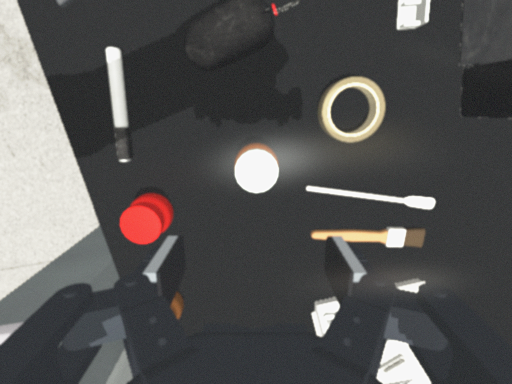

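```bash

python3 -m pendant '7.2 1.5 0.2 -0.1 0;7.2 3 0 0 0;7.2 3 0 0 0;7.2 3 0 0 0;7.2 3 0 0 0;7.2 3 0 0 0;7.2 2.5 0 0 0;7.2 1.8 0 0 0;7.2 1.2 0 0 0;7.2 0 0 0 0;7.2 0 0 0 0;5 0 0 0 0;5 0 0 0 0;5 0 0 0 0;5 0 0 0 0;5 0 0 0 0;5 0 0 0 0' 40
python3 p.py 562 367.5 11 -10
python3 -m pendant '5 -1 0 0 0;5 -2 0 0 0;5 -3 0 0 0;5 -3 0 0 0;5 -3 0 0 0;5 -3 0 0 0;5 -3 0 0 0;5 -3 0 0 0;5 -1 0 0 0;5 0 0 0 0'
python3 p.py 469.8 -190.6 231 -10
```

```text
clock: 30.22
eef_pos: [562.8, 368.7, 13.4]
ee_rot: [0.543, 0.454, -0.542, 0.454]
wrist_force: [-0.4, -1.4, 5.3]
grip_width: 0.638
t 30.225 pos [562.8 368.7  13.4] jawyaw -10.2 tilt -1.0 F [-0.4 -1.4  5.3] grip 0.638 q [-0.82  0.96  0.35  1.59 -0.46  0.67 -0.42]
roll -0.0033883787467510304
shift cm tool [ 0.24 -0.06  0.13]
clock: 31.48
eef_pos: [562.3, 368.3, 232.6]
ee_rot: [0.543, 0.454, -0.542, 0.454]
wrist_force: [0.6, 0.0, -0.6]
grip_width: 0.636
t 31.475 pos [562.3 368.3 232.6] jawyaw -10.2 tilt -1.0 F [ 0.6  0.  -0.6] grip 0.636 q [-0.88  0.7   0.47  1.46 -0.34  1.06 -0.51]
roll -0.0034799502270811624
shift cm tool [ 0.1   0.59 56.65]
```

```bash

python3 -m pendant '5 0 0 1.5 0;5 0 0 3 0;5 0 0 3 0;5 0 0 3 0;5 0 0 3 0;5 0 0.1 3 0;5 0 0.1 3 0;5 0 0 3 0;5 0 0 3 0;5 0 0.1 3 0;5 0 0 3 0;5 0 0.1 3 0;5 0 0 3 0;5 0 0.1 3 0;5 0 0 3 0;5 0 0.1 3 0;5 0 0 3 0;5 0 0 3 0;5 0 0 3 0;5 0 0 1.2 0'
python3 -m pendant '5 0 0 0 0;5 0 0 0 0'
python3 p.py 469.8 -190.6 136 -10
python3 - <<'E'
from h import *
for n in('wrist',): snap(n,n+'6.png')
E
```

```text
clock: 33.98
eef_pos: [465.7, -192.9, 231.1]
ee_rot: [-0.543, -0.453, 0.544, -0.452]
wrist_force: [-0.4, -0.0, -1.6]
grip_width: 0.636
clock: 34.22
eef_pos: [467.8, -189.4, 231.4]
ee_rot: [0.542, 0.455, -0.542, 0.454]
wrist_force: [-0.1, 0.8, -2.0]
grip_width: 0.634
t 34.225 pos [ 467.8 -189.4  231.4] jawyaw -10.1 tilt -1.0 F [-0.1  0.8 -2. ] grip 0.634 q [-0.01  0.46  0.49  1.92 -0.29  0.83  0.46]
roll -0.0018661195680713311
shift cm tool [9.54 0.23 0.1 ]
```

View pics/wrist6.png

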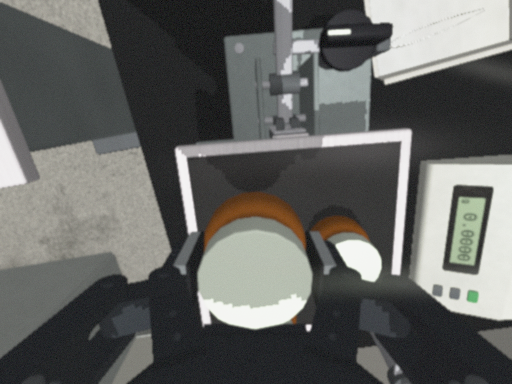

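```bash

python3 -m pendant '5 1 0.2 0.1 0;5 2 0 0 0;5 2 0 0 0;5 2 0 0 0;5 1.4 0 0 0;5 0.7 0 0 0;5 0.2 0 0 0;5 0.1 0 0 0;5 0.1 0 0 0;5 0.1 0 0 0;5 0 0 0 0'
python3 p.py 469.8 -190.6 133.4 -10
```

```text
clock: 35.65
eef_pos: [469.6, -192.2, 135.9]
ee_rot: [0.543, 0.454, -0.542, 0.454]
wrist_force: [0.5, 0.2, -1.4]
grip_width: 0.636
t 35.65 pos [ 469.6 -192.2  135.9] jawyaw -10.2 tilt -1.0 F [ 0.5  0.2 -1.4] grip 0.636 q [ 0.07  0.6   0.4   2.01 -0.4   0.6   0.56]
roll -0.0034247975885663786
shift cm tool [ 0.25 -0.01 -0.16]
```

```bash

python3 -m pendant '5 0.1 0 0 0;5 0.1 0 0 0;5 0.1 0 0 0;5 0 0 0 0'
python3 p.py 469.8 -190.6 133.4 -10
```

```text
clock: 36.15
eef_pos: [469.6, -192.2, 133.3]
ee_rot: [0.543, 0.454, -0.542, 0.453]
wrist_force: [-0.2, 1.3, 3.8]
grip_width: 0.633
t 36.15 pos [ 469.6 -192.2  133.3] jawyaw -10.2 tilt -1.0 F [-0.2  1.3  3.8] grip 0.633 q [ 0.07  0.61  0.39  2.01 -0.4   0.6   0.56]
roll -0.003674940375491214
shift cm tool [-0.01 -0.01 -0.16]
```

```bash

python3 -m pendant '6.5 0 0 0 0;7.5 0 0 0 0;7.5 0 0 0 0;7.5 0 0 0 0;7.5 -1 0 0 0;7.5 -2 0 0 0;7.5 -3 0 0 0;7.5 -3 0 0 0;7.5 -1 0 0 0;7.5 0 0 0 0'
python3 -m pendant '7 0 0 0 -0.16;6 0 0 0 -0.16;5 0 0 0 -0.16;4 0 0 0 -0.16;4 0 0 0 -0.16;4 0 0 0 -0.16;4 0 0 0 -0.16;4 0 0 0 -0.16;4 0 0 0 -0.16;4 0 0 0 -0.16;4 0 0 0 -0.04;4 0 0 0 0'
python3 p.py 577 -72.7 231 84.3
```

```text
clock: 37.4
eef_pos: [469.8, -192.2, 233.2]
ee_rot: [0.543, 0.453, -0.542, 0.454]
wrist_force: [-0.7, -0.9, -0.7]
grip_width: 0.88
clock: 38.9
eef_pos: [469.1, -192.1, 232.1]
ee_rot: [0.039, 0.706, -0.039, 0.706]
wrist_force: [-0.1, -0.4, -0.4]
grip_width: 0.463
t 38.9 pos [ 469.1 -192.1  232.1] jawyaw 83.6 tilt -1.0 F [-0.1 -0.4 -0.4] grip 0.463 q [ 0.31  0.42  0.04  1.91 -0.02  0.81  1.82]
roll -0.011440794707617578
shift cm tool [ 0.11 12.95  9.55]
```

```bash

python3 -m pendant '4 0 1.3 0.9 0;4 0 2.6 1.9 0;4 0 2.6 1.9 0;4 0 2.6 1.9 0;4 0 2.6 1.9 0;4 0 1.3 1 0;4 0 0 0 0;4 0 0 0 0'
python3 p.py 577 -72.7 93 84.3
python3 - <<'E'
from h import *
for n in('side','top','wrist'): snap(n,n+'7.png')
E
```

```text
clock: 39.9
eef_pos: [577.2, -74.5, 232.7]
ee_rot: [0.039, 0.706, -0.039, 0.706]
wrist_force: [-0.4, -1.4, -0.2]
grip_width: 0.467
t 39.9 pos [577.2 -74.5 232.7] jawyaw 83.7 tilt -1.0 F [-0.4 -1.4 -0.2] grip 0.467 q [ 0.06  0.53  0.03  1.71 -0.02  0.9   1.56]
roll -0.010963324624660892
shift cm tool [13.97  0.19 -0.03]
```

View pics/wrist7.png

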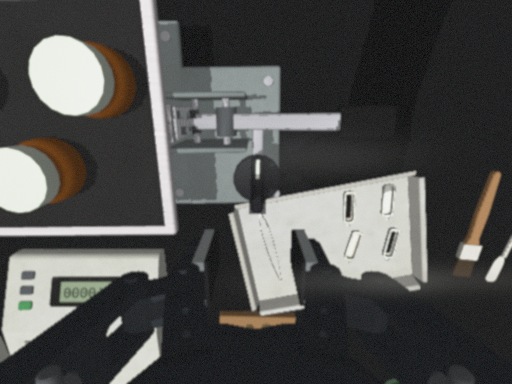

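View pics/side7.png

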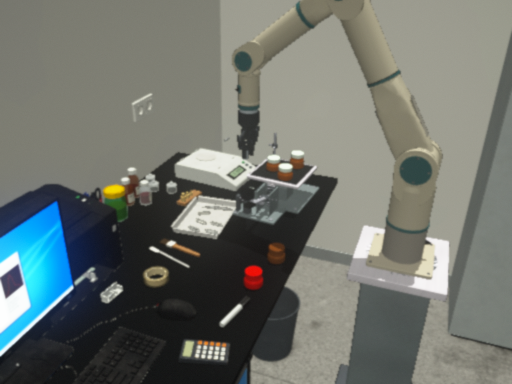

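View pics/top7.png

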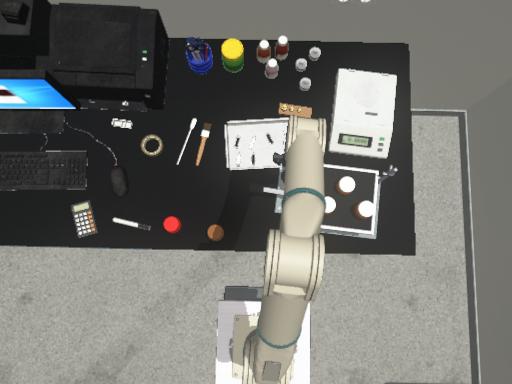

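```bash
python3 - <<'E'
from h import *
c=np.load('pics/wrist7.png.npy',allow_pickle=True).item()
im=cv2.imread('pics/wrist7.png')
cv2.imwrite('pics/w7z.png',cv2.resize(im[130:240,200:320],None,fx=6,fy=6,interpolation=cv2.INTER_CUBIC))
for z in(93,112,117): print(proj(c,[577,-72.7,z]), back(c,258,160,z),back(c,258,212,z))
E
```

```text
[255.95639786 180.26293135] [555.8273703  -68.26665282  93.        ] [612.68640535 -74.36198859  93.        ]
[256.02973917 185.02279495] [552.41904746 -68.10859703 112.        ] [605.47381139 -73.79611177 112.        ]
[256.05068416 186.38212781] [551.52212039 -68.0670034  117.        ] [603.57576035 -73.64719682 117.        ]
```

View pics/w7z.png

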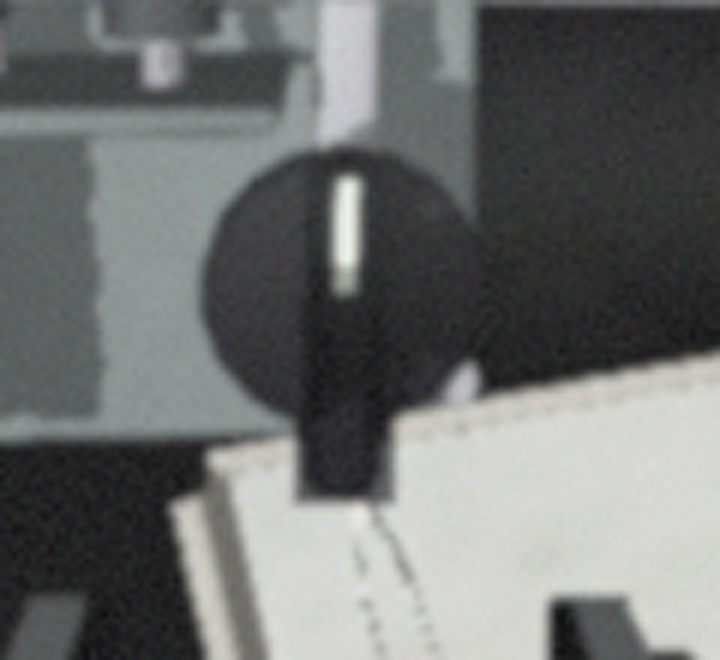

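```bash

python3 -m pendant '4 1.5 0.3 0 0;4 3 0 0 0;4 3 0 0 0;4 3 0 0 0;4 2 0 0 0;4 1 0 0 0;4 0.5 0 0 0;4 0 0 0 0;4 0 0 0 0'
python3 p.py 577 -71.5 93 84.3
```

```text
clock: 41.18
eef_pos: [579.0, -70.4, 93.5]
ee_rot: [0.038, 0.706, -0.038, 0.707]
wrist_force: [0.4, 0.3, -0.1]
grip_width: 0.468
t 41.175 pos [579.  -70.4  93.5] jawyaw 83.8 tilt -1.0 F [ 0.4  0.3 -0.1] grip 0.468 q [ 0.06  0.71  0.02  1.83 -0.02  0.6   1.56]
roll -0.009404415675042256
shift cm tool [ 0.05 -0.13 -0.19]
```

Close on the bar, then turn clockwise (positive roll).

```bash

python3 -m pendant '1 0 -0.1 -0.2 0;1 0 0 0 0;1 0 0 0 0;1 0 0 0 0;1 0 0 0 0' 40
python3 p.py 577 -71.5 93 84.3
python3 -m pendant '1 0 0 0 0.1;1 0 0 0 0.1;1 0 0 0 0.1;1 0 0 0 0.1;1 0 0 0 0.1;1 0 0 0 0'
python3 p.py 577 -71.5 93 84.3
```

```text
clock: 41.8
eef_pos: [576.3, -72.2, 93.4]
ee_rot: [0.038, 0.706, -0.039, 0.706]
wrist_force: [-1.9, -2.8, 6.6]
grip_width: 0.143
t 41.8 pos [576.3 -72.2  93.4] jawyaw 83.7 tilt -1.0 F [-1.9 -2.8  6.6] grip 0.143 q [ 0.06  0.71  0.02  1.83 -0.02  0.6   1.56]
roll -0.010184612895930803
shift cm tool [0.04 0.08 0.06]
clock: 42.55
eef_pos: [576.5, -71.7, 93.4]
ee_rot: [0.212, 0.674, -0.213, 0.675]
wrist_force: [-1.2, -1.6, 6.4]
grip_width: 0.138
t 42.55 pos [576.5 -71.7  93.4] jawyaw 55.1 tilt -1.0 F [-1.2 -1.6  6.4] grip 0.138 q [-0.03  0.72  0.16  1.84 -0.18  0.6   1.21]
roll -0.5102905716017143
shift cm tool [0.04 0.02 0.05]
```

```bash

python3 -m pendant '1 0 0 0 0.1;1 0 0 0 0.1;1 0 0 0 0.1;1 0 0 0 0.1;1 0 0 0 0.1;1 0 0 0 0.1;1 0 0 0 0.1;1 0 0 0 0.1;1 0 0 0 0.06;1 0 0 0 0;1 0 0 0 0'
python3 p.py 577 -71.5 93 84.3; python3 -c "
from h import *
print(robot.observe()['wrist_torque'])"
python3 -m pendant '3.5 0 0 0 0;3.5 0 0 0 0;3.5 0 0 0 0;3.5 -2 0 0 0;3.5 -3 0 0 0;3.5 -3 0 0 0;3.5 -3 0 0 0;3.5 -3 0 0 0;3.5 0 0 0 0'
python3 - <<'E'
from h import *
for n in('side','top','wrist'): snap(n,n+'8.png')
E
python3 p.py 527.5 34.7 150
```

```text
clock: 43.92
eef_pos: [577.3, -71.3, 93.4]
ee_rot: [0.474, 0.524, -0.473, 0.526]
wrist_force: [0.7, -1.1, 4.7]
grip_width: 0.144
t 43.925 pos [577.3 -71.3  93.4] jawyaw 5.9 tilt -1.0 F [ 0.7 -1.1  4.7] grip 0.144 q [-0.17  0.75  0.39  1.84 -0.45  0.64  0.6 ]
roll -1.369151051656732
shift cm tool [ 0.04 -0.02 -0.02]
[-0.2805193   0.0972522  -0.01923895]
clock: 45.05
eef_pos: [577.8, -71.4, 234.9]
ee_rot: [0.475, 0.524, -0.473, 0.526]
wrist_force: [-0.3, -0.3, 0.1]
grip_width: 0.409
t 45.2 pos [575.6 -70.7 231.8] jawyaw 5.9 tilt -1.0 F [-0.5 -0.8 -0.3] grip 0.407 q [-0.25  0.57  0.51  1.73 -0.34  0.93  0.5 ]
shift cm tool [  8.19  -3.7  -10.97]
```

View pics/wrist8.png

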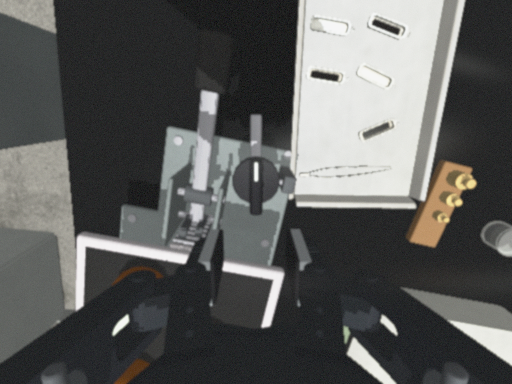

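```bash
python3 - <<'E'
from h import *
for n,(a,b,c_,d) in dict(side8=(125,215,225,335),top8=(150,250,240,410)).items():
    im=cv2.imread(f'pics/{n}.png'); cv2.imwrite(f'pics/{n}z.png',cv2.resize(im[a:b,c_:d],None,fx=700/(d-c_),fy=700/(d-c_),interpolation=cv2.INTER_CUBIC))
c=np.load('pics/wrist8.png.npy',allow_pickle=True).item()
print(proj(c,[527.5,34.7,112]))
s=np.load('pics/side8.png.npy',allow_pickle=True).item()
for z in (0,120,160,186,215): print(z,proj(s,[579.5,-400.6,z]))
a=-.0994
for l in [(108,-108),(108,108),(-108,108),(-108,-108)]:
    print(l,proj(s,[498.5+np.cos(a)*l[0]-np.sin(a)*l[1],-255.8+np.sin(a)*l[0]+np.cos(a)*l[1],120]))
E
```

```text
[211.42272452  65.01085979]
0 [272.9989464  180.08697311]
120 [273.97644405 154.56875659]
160 [274.31381801 145.76138835]
186 [274.53633378 139.95246821]
215 [274.78758369 133.3934247 ]
(108, -108) [268.46451688 156.26584773]
(108, 108) [245.47637166 175.31726883]
(-108, 108) [297.58580736 186.76234345]
(-108, -108) [317.09211534 165.94323118]
```

View pics/side8z.png

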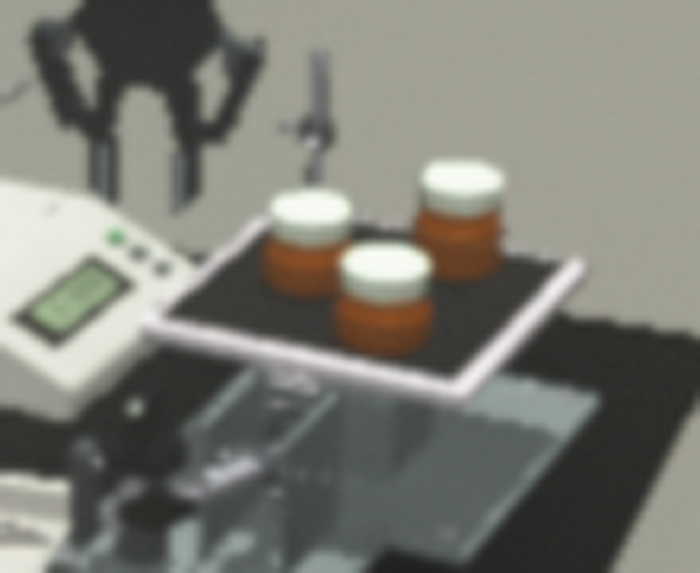

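View pics/top8z.png

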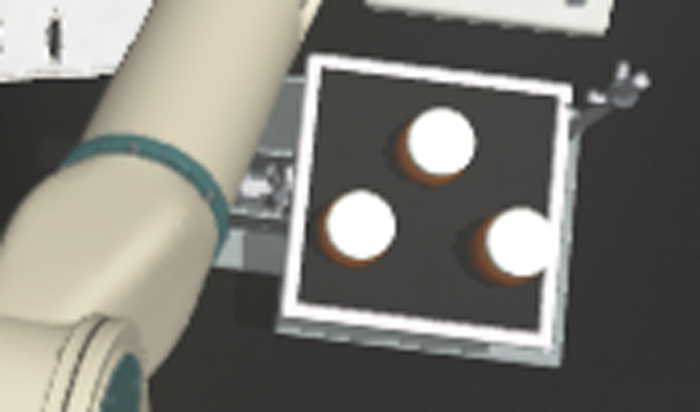

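```bash
python3 - <<'E'
from h import *
for n,(a,b,c_,d) in dict(wrist2=(190,310,350,500),wrist4=(200,320,320,470)).items():
    im=cv2.imread(f'pics/{n}.png'); cv2.imwrite(f'pics/{n}z.png',cv2.resize(im[a:b,c_:d],None,fx=5,fy=5,interpolation=cv2.INTER_CUBIC))
    c=np.load(f'pics/{n}.png.npy',allow_pickle=True).item()
    for z in (120,160,186,215): print(n,z,(proj(c,[579.5,-400.6,z])-[c_,a])*5)
E
```

```text
wrist2 120 [244.59183292 198.93756376]
wrist2 160 [360.7870071  296.54709353]
wrist2 186 [458.73202233 378.82561283]
wrist2 215 [599.05371879 496.70258066]
wrist4 120 [295.53441689 301.28789946]
wrist4 160 [391.39614062 418.21231722]
wrist4 186 [471.30446461 515.67806154]
wrist4 215 [584.38209741 653.60106   ]
```

View pics/wrist2z.png

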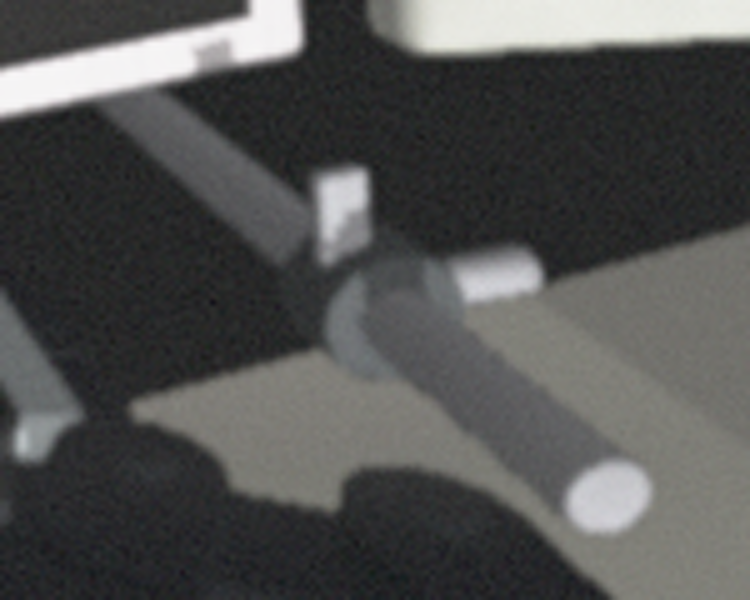

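View pics/wrist4z.png

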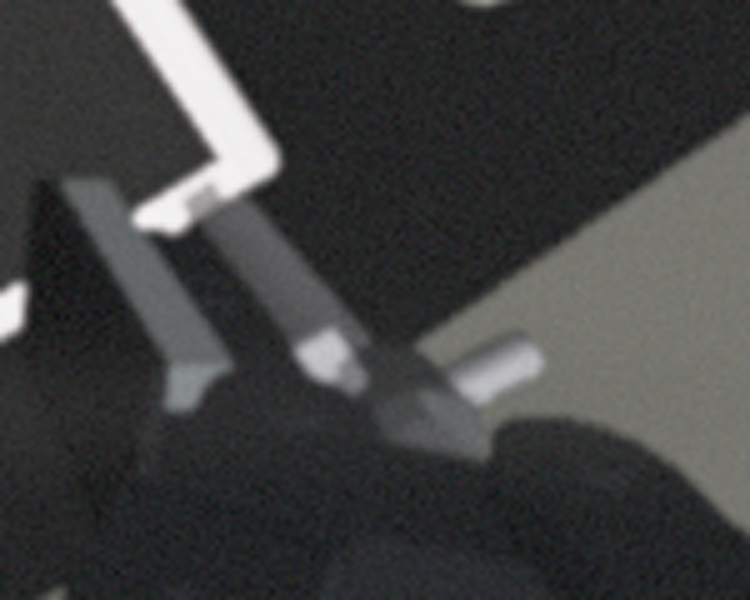

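```bash
python3 - <<'E'
from h import *
from scipy.optimize import least_squares
L=lambda n:np.load(f'pics/{n}.png.npy',allow_pickle=True).item()
w2,w4,t=L('wrist2'),L('wrist4'),L('top0')
q=[498.5,-255.8,-.0994]
def loc(p):
    a=q[2];d=np.array(p[:2])-q[:2]; return np.r_[np.cos(a)*d[0]+np.sin(a)*d[1],-np.sin(a)*d[0]+np.cos(a)*d[1],p[2]].round(1)
for a,b in [((312,177),(295,350)),((368,168),(335,328)),((340,172),(315,339))]:
    A=((np.array(a)+.5)/5-.5)+[350,190]; B=((np.array(b)+.5)/5-.5)+[320,200]
    r=least_squares(lambda p:np.r_[proj(w2,p)-A,proj(w4,p)-B],[570,-380,165]); print(loc(r.x),r.fun.round(2),'top0 px',(proj(t,r.x)-[240,150])*5)
# check deck corner
A=((np.array((303,45))+.5)/5-.5)+[350,190]; B=((np.array((280,165))+.5)/5-.5)+[320,200]
r=least_squares(lambda p:np.r_[proj(w2,p)-A,proj(w4,p)-B],[570,-380,165]); print('corner',loc(r.x),r.fun.round(2))
E
```

```text
[  87.4 -110.8  161.9] [ 0.4   0.57 -0.58 -0.41] top0 px [711.55352065 120.23396246]
[  95.  -109.7  164.2] [ 0.15  0.21 -0.21 -0.15] top0 px [711.60800862 107.84789618]
[  91.2 -110.2  163.1] [ 0.3   0.43 -0.43 -0.31] top0 px [711.46806655 113.98215614]
corner [ 106.9 -104.6  122.7] [ 0.06  0.08 -0.08 -0.06]
```

Knob is free: the dog has swung clear of the lever. The pointer triangulates to about 163 mm, so 4 strokes (168 mm) should be right, and I'll check on the way. Now to the lever pad.

```bash

python3 -m pendant '2 0 -0.5 -1.5 0;0 0 -1 -3 0;0 0 -1 -3 0;0 0 -0.8 -2.5 0;0 0 -0.4 -1 0;0 0 0 0 0;0 0 0 0 0' 20
python3 p.py 527.5 34.7 150
python3 - <<'E'
from h import *
c=snap('wrist','wrist9.png'); snap('top','top9.png')
for p in [(0,292),(15,317),(15,267),(-15,317),(-15,267)]:
    a=-.0994; print(proj(c,[498.5+np.cos(a)*p[0]-np.sin(a)*p[1],-255.8+np.sin(a)*p[0]+np.cos(a)*p[1],112]))
im=cv2.imread('pics/wrist9.png'); cv2.imwrite('pics/wrist9b.png',cv2.convertScaleAbs(im,alpha=2.5,beta=20))
E
```

```text
clock: 46.08
eef_pos: [528.7, 33.5, 232.8]
ee_rot: [0.474, 0.524, -0.474, 0.525]
wrist_force: [-0.4, 0.7, -0.4]
grip_width: 0.002
t 46.075 pos [528.7  33.5 232.8] jawyaw 5.8 tilt -1.0 F [-0.4  0.7 -0.4] grip 0.002 q [-0.47  0.5   0.53  1.86 -0.32  0.86  0.32]
shift cm tool [ 8.28 -0.11 -0.14]
[253.07583858 184.54806272]
[273.45385876 163.01814991]
[262.68678665 210.6788343 ]
[242.89311973 156.86272944]
[233.59493263 205.13015081]
```

View pics/wrist9b.png

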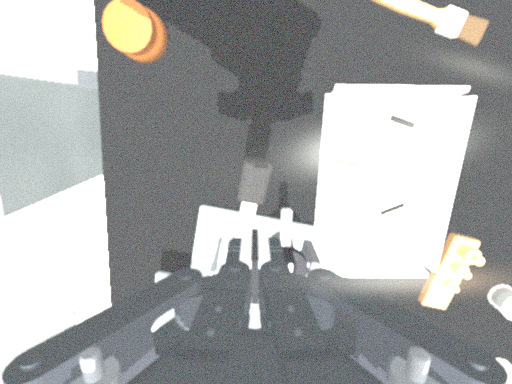

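```bash

python3 -m pendant '0 1.5 -0.1 -0.1 0;0 3 0 0 0;0 3 0 0 0;0 2 0 0 0;0 1 0 0 0;0 0 0 0 0;0 0.5 0 0 0;0 0.5 0 0 0;0 0.5 0 0 0;0 0 0 0 0'
python3 p.py 527.5 34.7 112
```

```text
clock: 47.42
eef_pos: [527.5, 35.6, 112.8]
ee_rot: [0.474, 0.525, -0.474, 0.525]
wrist_force: [-1.1, 0.4, 2.3]
grip_width: 0.002
t 47.425 pos [527.5  35.6 112.8] jawyaw 5.8 tilt -1.0 F [-1.1  0.4  2.3] grip 0.002 q [-0.39  0.67  0.41  1.97 -0.45  0.59  0.43]
shift cm tool [ 0.08 -0.01  0.09]
```

Contact at z = 112.8. Press the first stroke down 7.1 cm in small steps.

```bash

python3 -m pendant '0 0.8 0 0 0;0 1 0 0 0;0 1 0 0 0;0 1 0 0 0;0 1 0 0 0;0 1 0 0 0;0 0.6 0 0 0;0 0.2 0 0 0;0 0 0 0 0'
python3 p.py 527.5 34.7 42
python3 -m pendant '0 0.2 0 0 0;0 0.2 0 0 0;0 0 0 0 0'
python3 p.py 527.5 34.7 42
```

```text
clock: 48.55
eef_pos: [528.0, 35.9, 46.8]
ee_rot: [0.474, 0.525, -0.473, 0.525]
wrist_force: [0.6, 2.0, 8.1]
grip_width: -0.0
t 48.55 pos [528.   35.9  46.8] jawyaw 5.9 tilt -1.0 F [0.6 2.  8.1] grip -0.0 q [-0.32  0.77  0.31  2.   -0.52  0.45  0.49]
shift cm tool [ 0.48 -0.07  0.11]
clock: 48.92
eef_pos: [528.1, 35.4, 43.9]
ee_rot: [0.475, 0.524, -0.473, 0.525]
wrist_force: [-2.2, 1.1, 18.8]
grip_width: 0.004
t 48.925 pos [528.1  35.4  43.9] jawyaw 5.8 tilt -1.0 F [-2.2  1.1 18.8] grip 0.004 q [-0.32  0.77  0.31  2.   -0.53  0.44  0.49]
shift cm tool [ 0.19 -0.07  0.07]
```

```bash

python3 -m pendant '0 0.15 0 0 0;0 0 0 0 0'
python3 p.py 527.5 34.7 42
python3 -m pendant '0 -1 0 0 0;0 -1 0 0 0;0 -1.5 0 0 0;0 -1.5 0 0 0;0 -1.5 0 0 0;0 -1.5 0 0 0;0 -0.5 0 0 0;0 0 0 0 0;0 0 0 0 0;0 0 0 0 0;0 0 0 0 0'
python3 p.py 527.5 34.7 112
python3 - <<'E'
from h import *
for n in('side','top','wrist'): snap(n,n+'10.png')
n='side10'
im=cv2.imread(f'pics/{n}.png'); cv2.imwrite(f'pics/{n}z.png',cv2.resize(im[125:225,225:335],None,fx=6.4,fy=6.4,interpolation=cv2.INTER_CUBIC))
n='top10'
im=cv2.imread(f'pics/{n}.png'); cv2.imwrite(f'pics/{n}z.png',cv2.resize(im[150:245,240:400],None,fx=5,fy=5,interpolation=cv2.INTER_CUBIC))
E
```

```text
clock: 49.18
eef_pos: [528.2, 35.4, 43.4]
ee_rot: [0.475, 0.524, -0.473, 0.525]
wrist_force: [-4.0, 1.2, 27.7]
grip_width: -0.003
t 49.175 pos [528.2  35.4  43.4] jawyaw 5.8 tilt -1.0 F [-4.   1.2 27.7] grip -0.003 q [-0.32  0.78  0.31  2.   -0.53  0.44  0.49]
shift cm tool [ 0.14 -0.08  0.06]
clock: 50.55
eef_pos: [527.1, 35.4, 126.0]
ee_rot: [0.474, 0.525, -0.474, 0.525]
wrist_force: [0.6, 0.1, 0.2]
grip_width: 0.002
t 50.55 pos [527.1  35.4 126. ] jawyaw 5.8 tilt -1.0 F [0.6 0.1 0.2] grip 0.002 q [-0.4   0.65  0.43  1.96 -0.44  0.62  0.42]
shift cm tool [1.4  0.04 0.07]
```

View pics/side10z.png

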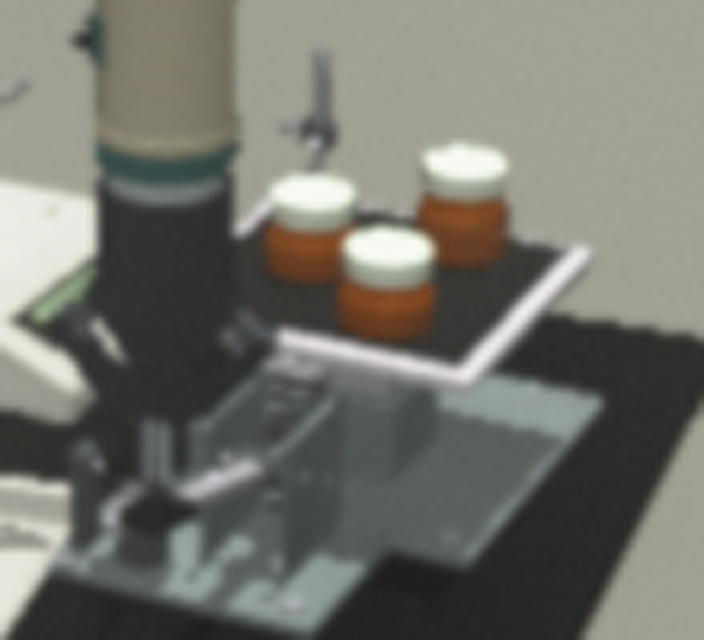

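View pics/top10z.png

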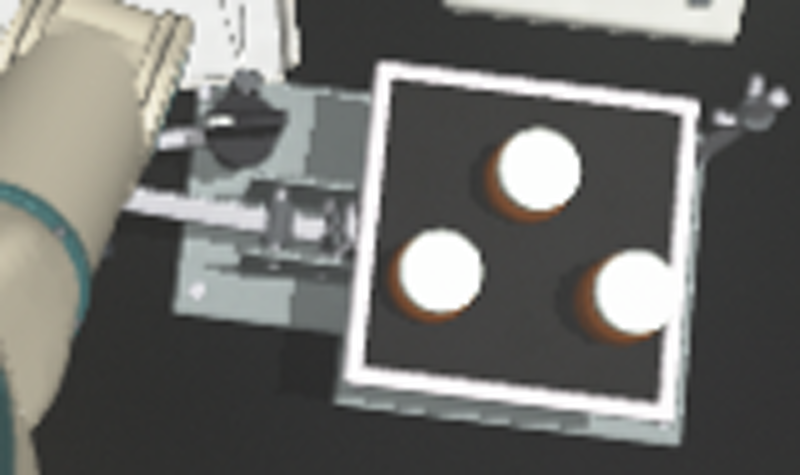

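One tooth up (about 12 mm in the side view) and the jars are steady. Strokes 2 and 3.

```bash

python3 -m pendant '0 0.7 0 0 0;0 0.7 0 0 0;0 1 0 0 0;0 1 0 0 0;0 1 0 0 0;0 1 0 0 0;0 1 0 0 0;0 1 0 0 0;0 0.6 0 0 0;0 0.25 0 0 0;0 0.15 0 0 0;0 0 0 0 0;0 0 0 0 0'
python3 p.py 527.5 34.7 42
python3 -m pendant '0 -1 0 0 0;0 -1 0 0 0;0 -1.4 0 0 0;0 -1.5 0 0 0;0 -1.5 0 0 0;0 -1.5 0 0 0;0 -0.5 0 0 0;0 0 0 0 0;0 0 0 0 0;0 0 0 0 0;0 0 0 0 0'
python3 p.py 527.5 34.7 42
python3 - <<'E'
from h import *
for n in('side',): snap(n,n+'11.png')
n='side11'
im=cv2.imread(f'pics/{n}.png'); cv2.imwrite(f'pics/{n}z.png',cv2.resize(im[125:225,225:335],None,fx=6.4,fy=6.4,interpolation=cv2.INTER_CUBIC))
E
```

```text
clock: 52.32
eef_pos: [528.0, 35.6, 43.8]
ee_rot: [0.475, 0.525, -0.473, 0.525]
wrist_force: [-2.3, 1.3, 20.5]
grip_width: 0.003
t 52.325 pos [528.   35.6  43.8] jawyaw 5.8 tilt -1.0 F [-2.3  1.3 20.5] grip 0.003 q [-0.32  0.77  0.31  2.   -0.53  0.44  0.49]
shift cm tool [ 0.18 -0.06  0.09]
clock: 53.7
eef_pos: [527.1, 35.4, 125.9]
ee_rot: [0.474, 0.525, -0.474, 0.525]
wrist_force: [0.3, 0.9, -0.5]
grip_width: 0.007
t 53.7 pos [527.1  35.4 125.9] jawyaw 5.8 tilt -1.0 F [ 0.3  0.9 -0.5] grip 0.007 q [-0.4   0.65  0.43  1.96 -0.44  0.62  0.42]
shift cm tool [8.39 0.04 0.08]
```

View pics/side11z.png

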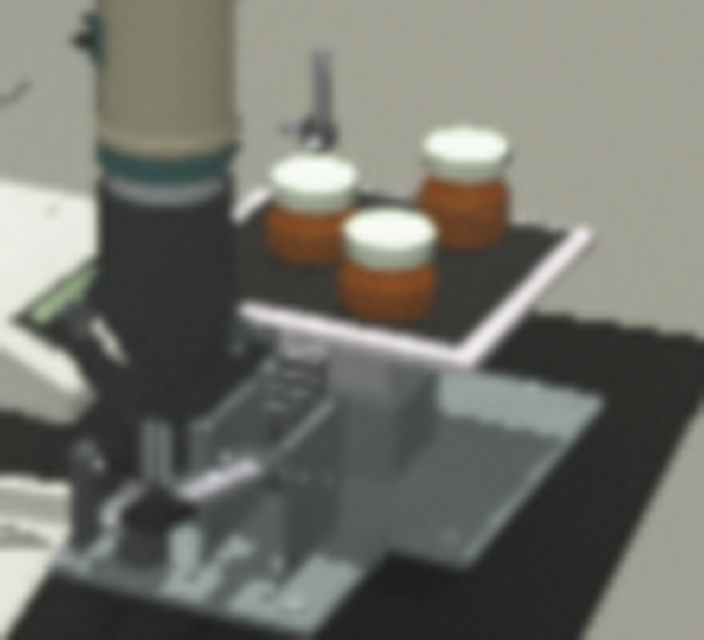

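```bash

python3 -m pendant '0 0.7 0 0 0;0 0.7 0 0 0;0 1 0 0 0;0 1 0 0 0;0 1 0 0 0;0 1 0 0 0;0 1 0 0 0;0 1 0 0 0;0 0.6 0 0 0;0 0.25 0 0 0;0 0.15 0 0 0;0 0 0 0 0;0 0 0 0 0'
python3 p.py 527.5 34.7 42
python3 -m pendant '0 -1 0 0 0;0 -1 0 0 0;0 -1.4 0 0 0;0 -1.5 0 0 0;0 -1.5 0 0 0;0 -1.5 0 0 0;0 -0.5 0 0 0;0 0 0 0 0;0 0 0 0 0;0 0 0 0 0;0 0 0 0 0'
python3 - <<'E'
from h import *
for n in('side','top'): snap(n,n+'12.png')
n='side12'
im=cv2.imread(f'pics/{n}.png'); cv2.imwrite(f'pics/{n}z.png',cv2.resize(im[125:225,225:335],None,fx=6.4,fy=6.4,interpolation=cv2.INTER_CUBIC))
from p import plan
plan(500,-290,270)
E
```

```text
clock: 55.38
eef_pos: [528.0, 35.6, 43.7]
ee_rot: [0.475, 0.525, -0.473, 0.525]
wrist_force: [-3.3, 0.9, 21.0]
grip_width: -0.0
t 55.375 pos [528.   35.6  43.7] jawyaw 5.8 tilt -1.0 F [-3.3  0.9 21. ] grip -0.0 q [-0.32  0.78  0.31  2.   -0.53  0.44  0.49]
shift cm tool [ 0.17 -0.06  0.09]
clock: 56.75
eef_pos: [527.1, 35.4, 126.0]
ee_rot: [0.474, 0.525, -0.474, 0.525]
wrist_force: [0.2, 0.4, 0.1]
grip_width: -0.002
t 56.85 pos [527.2  35.4 126.1] jawyaw 5.8 tilt -1.0 F [ 0.6 -0.3  0.5] grip 0.004 q [-0.4   0.65  0.43  1.96 -0.44  0.62  0.42]
shift cm tool [-14.38  -6.02  32.1 ]
```

View pics/side12z.png

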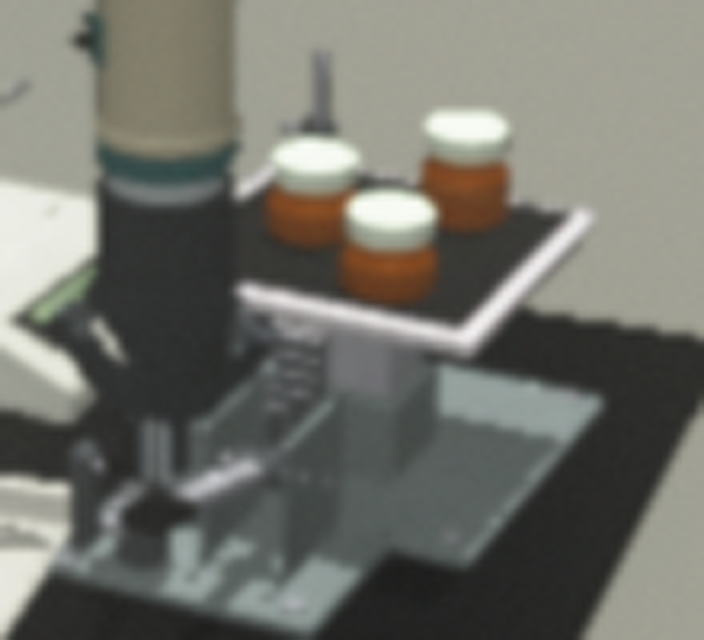

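```bash

python3 -m pendant '0 -2 0 0 0;0 -4 0 0 0;0 -4 0 0 0;0 -4 0 0 0;0 -2.4 0 0 0;0 0 0 0 0'
python3 p.py 440 -330 290
```

```text
clock: 57.6
eef_pos: [528.3, 35.4, 291.9]
ee_rot: [0.475, 0.524, -0.473, 0.526]
wrist_force: [-0.3, -0.1, -0.1]
grip_width: -0.002
t 57.6 pos [528.3  35.4 291.9] jawyaw 5.8 tilt -1.0 F [-0.3 -0.1 -0.1] grip -0.002 q [-0.52  0.43  0.58  1.79 -0.28  1.    0.27]
shift cm tool [  0.13 -12.51  35.45]
```

```bash

python3 -m pendant '0 0 -0.5 1.4 0;0 0 -1 2.8 0;0 0 -1 2.8 0;0 0 -1 2.8 0;0 0 -1 2.8 0;0 0 -1 2.8 0;0 0 -1 2.8 0;0 0 -1 2.8 0;0 0 -1 2.8 0;0 0 -1 2.8 0;0 0 -1 2.8 0;0 0 -1 2.8 0;0 0 -1 2.8 0;0 0 -0.5 1.6 0;0 0 0 0 0;0 0 0 0 0'
python3 p.py 680 -330 290
python3 - <<'E'
from h import *
for n in('wrist','side'): snap(n,n+'13.png')
E
```

```text
clock: 59.6
eef_pos: [435.4, -340.6, 289.8]
ee_rot: [0.474, 0.526, -0.473, 0.525]
wrist_force: [0.7, 0.6, -0.5]
grip_width: 0.002
t 59.6 pos [ 435.4 -340.6  289.8] jawyaw 5.9 tilt -1.0 F [ 0.7  0.6 -0.5] grip 0.002 q [ 0.22  0.48  0.6   1.73 -0.31  1.03  1.03]
shift cm tool [-0.03 24.44  1.46]
```

View pics/wrist13.png

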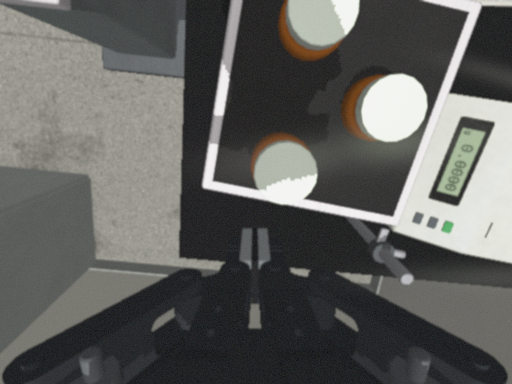

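```bash

python3 -m pendant '0 0 1.2 0.1 0;0 0 2.4 0.1 0;0 0 2.4 0.2 0;0 0 2.4 0.1 0;0 0 2.4 0.2 0;0 0 2.4 0.1 0;0 0 2.4 0.2 0;0 0 2.4 0.1 0;0 0 2.4 0.2 0;0 0 2.4 0.1 0;0 0 1.2 0.1 0;0 0 0 0 0;0 0 0 0 0'
python3 p.py 577 -71.5 290 
python3 - <<'E'
from h import *
for n in('wrist',): snap(n,n+'14.png')
E
```

```text
clock: 61.32
eef_pos: [675.3, -332.1, 290.1]
ee_rot: [0.474, 0.525, -0.474, 0.525]
wrist_force: [-0.1, -0.2, -0.0]
grip_width: 0.002
t 61.325 pos [ 675.3 -332.1  290.1] jawyaw 5.9 tilt -1.0 F [-0.1 -0.2 -0. ] grip 0.002 q [ 0.18  0.81  0.55  1.1  -0.4   1.34  0.79]
shift cm tool [ 2.000e-02 -7.110e+00 -2.692e+01]
```

View pics/wrist14.png

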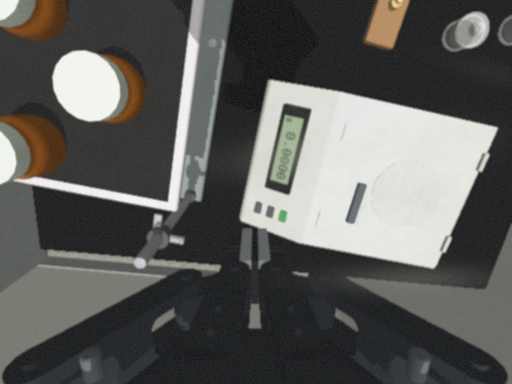

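```bash
python3 - <<'E'
from h import *
for n,(a,b,c_,d) in dict(wrist13=(190,290,330,430),wrist14=(180,280,120,220)).items():
    im=cv2.imread(f'pics/{n}.png'); cv2.imwrite(f'pics/{n}z.png',cv2.resize(im[a:b,c_:d],None,fx=6,fy=6,interpolation=cv2.INTER_CUBIC))
E
```

```text
(no output)
```

View pics/wrist13z.png

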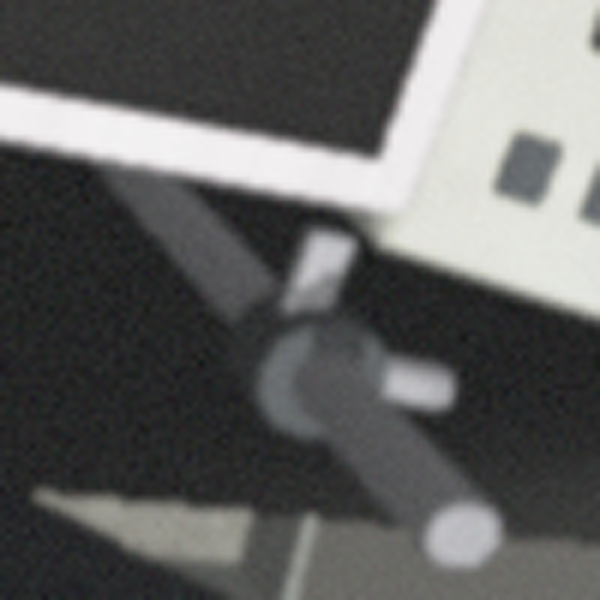

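View pics/wrist14z.png

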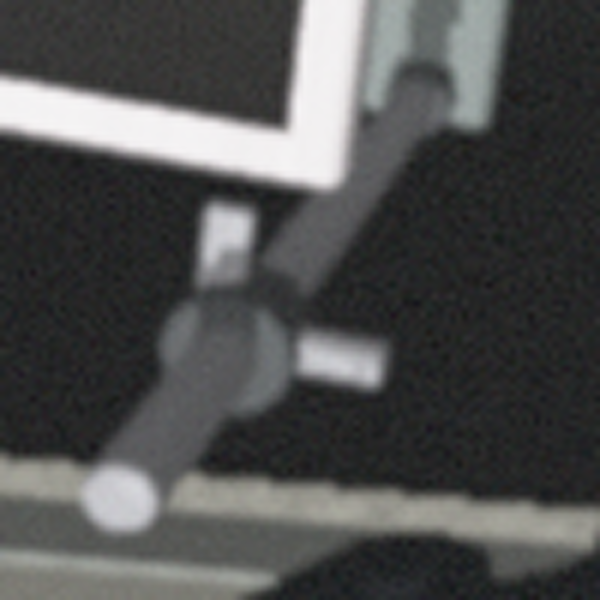

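```bash
python3 - <<'E'
from h import *
from scipy.optimize import least_squares
L=lambda n:np.load(f'pics/{n}.png.npy',allow_pickle=True).item()
w2,w4=L('wrist13'),L('wrist14')
q=[498.5,-255.8,-.0994]
def loc(p):
    a=q[2];d=np.array(p[:2])-q[:2]; return np.r_[np.cos(a)*d[0]+np.sin(a)*d[1],-np.sin(a)*d[0]+np.cos(a)*d[1],p[2]].round(1)
for nm,a,b in [('tipL',(303,228),(203,201)),('tipR',(357,238),(257,210)),('corner',(400,213),(343,188)),('post',(464,534),(120,498))]:
    A=((np.array(a)+.5)/6-.5)+[330,190]; B=((np.array(b)+.5)/6-.5)+[120,180]
    r=least_squares(lambda p:np.r_[proj(w2,p)-A,proj(w4,p)-B],[570,-380,165]); print(nm,loc(r.x),r.fun.round(2))
E
```

```text
tipL [  86.3 -110.4  161.6] [-0.    0.05  0.   -0.05]
tipR [  95.9 -110.   162.2] [ 0.   -0.03 -0.    0.03]
corner [ 107.9 -107.1  152.3] [-0.    0.03  0.   -0.03]
post [  95.4 -134.9  216. ] [-0.01  0.15  0.01 -0.15]
```

The pointer is at 162–163 mm and the deck is at 156 mm, so exactly one more stroke is needed. Going back to the pad.

```bash

python3 p.py 527.1 35.4 290
python3 -m pendant '0 0 -0.5 -1.4 0;0 0 -0.8 -2.8 0;0 0 -0.8 -2.8 0;0 0 -0.8 -2.8 0;0 0 -0.8 -2.8 0;0 0 -0.8 -2.8 0;0 0 -0.8 -2.8 0;0 0 -0.8 -2.8 0;0 0 -0.8 -2.8 0;0 0 -0.8 -2.8 0;0 0 -0.8 -2.8 0;0 0 -0.8 -2.8 0;0 0 -0.8 -2.8 0;0 0 -0.8 -2 0;0 0 0 0 0;0 0 0 0 0'
python3 p.py 527.1 35.4 126
```

```text
t 61.375 pos [ 675.1 -332.3  290.3] jawyaw 5.8 tilt -1.0 F [-0.2 -0.1  0.5] grip 0.004 q [ 0.18  0.81  0.55  1.1  -0.4   1.34  0.79]
shift cm tool [  0.04 -10.99 -38.08]
clock: 63.38
eef_pos: [529.7, 23.5, 290.7]
ee_rot: [0.474, 0.524, -0.474, 0.525]
wrist_force: [-0.7, -0.8, -0.6]
grip_width: 0.0
t 63.375 pos [529.7  23.5 290.7] jawyaw 5.8 tilt -1.0 F [-0.7 -0.8 -0.6] grip 0.0 q [-0.52  0.45  0.63  1.79 -0.3   1.01  0.32]
shift cm tool [16.47 -0.15 -1.22]
```

```bash

python3 -m pendant '0 1 -0.15 -1.2 0;0 3 0 0 0;0 4 0 0 0;0 4 0 0 0;0 3 0 0 0;0 1.4 0 0 0;0 0 0 0 0;0 0 0 0 0'
python3 p.py 527.1 35.4 126
```

```text
clock: 64.38
eef_pos: [527.5, 36.3, 127.2]
ee_rot: [0.474, 0.524, -0.473, 0.525]
wrist_force: [0.2, 0.5, -0.1]
grip_width: 0.002
t 64.375 pos [527.5  36.3 127.2] jawyaw 5.8 tilt -1.0 F [ 0.2  0.5 -0.1] grip 0.002 q [-0.43  0.65  0.47  1.97 -0.49  0.63  0.46]
shift cm tool [ 0.12 -0.05  0.09]
```

```bash

python3 -m pendant '0 0.7 0 0 0;0 0.8 0 0 0;0 1 0 0 0;0 1 0 0 0;0 1 0 0 0;0 1 0 0 0;0 1 0 0 0;0 1 0 0 0;0 0.6 0 0 0;0 0.25 0 0 0;0 0.15 0 0 0;0 0 0 0 0;0 0 0 0 0'
python3 p.py 527.5 34.7 43.8
```

```text
clock: 66.0
eef_pos: [527.7, 36.5, 43.3]
ee_rot: [0.475, 0.524, -0.473, 0.525]
wrist_force: [-3.6, 1.5, 24.2]
grip_width: 0.002
t 66.0 pos [527.7  36.5  43.3] jawyaw 5.8 tilt -1.0 F [-3.6  1.5 24.2] grip 0.002 q [-0.35  0.78  0.35  2.01 -0.58  0.45  0.54]
shift cm tool [-0.05 -0.04  0.18]
```

```bash

python3 -m pendant '0 -1 0 0 0;0 -1 0 0 0;0 -1.4 0 0 0;0 -1.5 0 0 0;0 -1.5 0 0 0;0 -1.5 0 0 0;0 -2 0 0 0;0 -3 0 0 0;0 -4 0 0 0;0 -4 0 0 0;0 -2 0 0 0;0 -1 0 0 0;0 0 0 0 0;0 0 0 0 0'
python3 p.py 577 -72 290 
python3 - <<'E'
from h import *
for n in('side','top'): snap(n,n+'15.png')
n='side15'
im=cv2.imread(f'pics/{n}.png'); cv2.imwrite(f'pics/{n}z.png',cv2.resize(im[125:225,225:335],None,fx=6.4,fy=6.4,interpolation=cv2.INTER_CUBIC))
E
```

```text
clock: 67.75
eef_pos: [525.9, 36.5, 279.3]
ee_rot: [0.473, 0.525, -0.474, 0.524]
wrist_force: [0.1, -1.4, -0.2]
grip_width: 0.005
t 67.75 pos [525.9  36.5 279.3] jawyaw 5.8 tilt -1.0 F [ 0.1 -1.4 -0.2] grip 0.005 q [-0.55  0.46  0.63  1.81 -0.32  0.98  0.31]
shift cm tool [-1.08  3.97 11.32]
```

View pics/side15z.png

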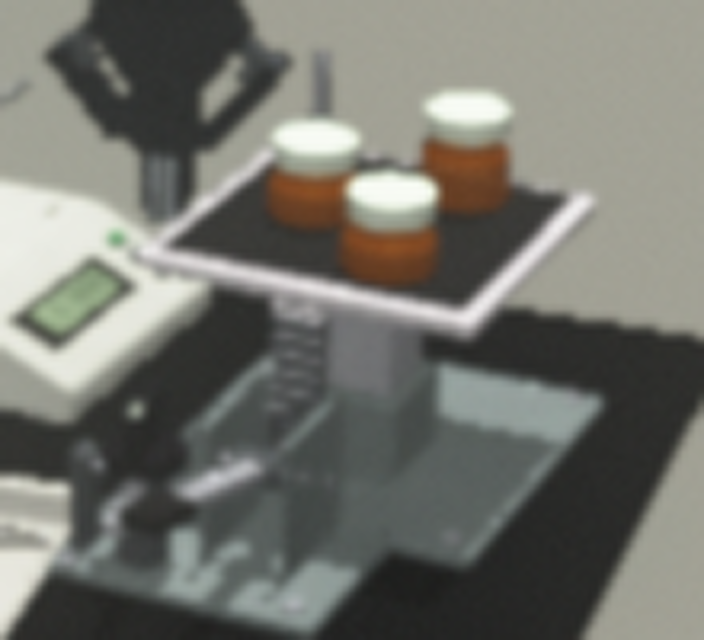

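```bash
python3 - <<'E'
from h import *
s=np.load('pics/side15.png.npy',allow_pickle=True).item(); a=-.0994
for l in [(-108,108),(108,108),(-108,-108)]:
  for z in (156,168,180): print(l,z,(proj(s,[498.5+np.cos(a)*l[0]-np.sin(a)*l[1],-255.8+np.sin(a)*l[0]+np.cos(a)*l[1],z])-[225,125])*6.4)
E
```

```text
(-108, 108) 156 [468.16338905 338.91181492]
(-108, 108) 168 [469.38287501 319.8927869 ]
(-108, 108) 180 [470.60984677 300.75701083]
(108, 108) 156 [131.58627924 267.49648012]
(108, 108) 168 [131.76754248 249.10577253]
(108, 108) 180 [131.94986928 230.6071579 ]
(-108, -108) 156 [593.73769398 209.3961834 ]
(-108, -108) 168 [595.20329096 191.65308591]
(-108, -108) 180 [596.67710744 173.8104798 ]
```

Deck corners match 168 mm. Next, turn the knob back.

```bash

python3 -m pendant '2 0 0.5 1.4 0;3.5 0 1 2.8 0;3.5 0 1 2.8 0;3.5 0 1 2.8 0;3.5 0 0.5 1.5 0;3.5 0 0 0 0;3.5 0 0 0 0'
python3 p.py 577.5 -71.4 93.5 4.1
python3 - <<'E'
from h import *
c=snap('wrist','wrist16.png'); print(proj(c,[577,-72.5,117]))
E
```

```text
clock: 68.72
eef_pos: [577.6, -70.8, 280.0]
ee_rot: [0.474, 0.526, -0.474, 0.525]
wrist_force: [-0.0, 1.2, 0.3]
grip_width: 0.408
t 68.725 pos [577.6 -70.8 280. ] jawyaw 5.9 tilt -1.0 F [-0.   1.2  0.3] grip 0.408 q [-0.31  0.54  0.61  1.66 -0.35  1.05  0.51]
roll 0.031420451605682576
shift cm tool [18.65  0.    0.08]
[253.62584599 177.65757847]
```

View pics/wrist16.png

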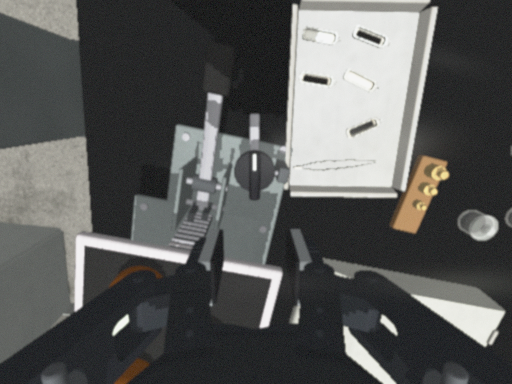

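```bash

python3 -m pendant '3.5 2 0 0 0;3.5 4 0 0.1 0;3.5 4 0 0 0;3.5 4 0 0 0;3.5 2.5 0 0 0;3.5 1.5 0 0 0;3.5 0.6 0 0 0;3.5 0 0 0 0;3.5 0 0 0 0'
python3 p.py 577.5 -71.4 93.5 4.1
```

```text
clock: 69.9
eef_pos: [578.8, -73.0, 95.3]
ee_rot: [0.474, 0.524, -0.473, 0.525]
wrist_force: [-1.3, -0.9, -0.2]
grip_width: 0.409
t 69.9 pos [578.8 -73.   95.3] jawyaw 5.8 tilt -1.0 F [-1.3 -0.9 -0.2] grip 0.409 q [-0.21  0.76  0.46  1.83 -0.52  0.66  0.66]
roll 0.030531346393128215
shift cm tool [ 0.18 -0.12 -0.17]
```

```bash

python3 -m pendant '1 0.1 -0.1 -0.1 0;1 0 0 0 0;1 0 0 0 0;1 0 0 0 0;1 0 0 0 0' 40
python3 p.py 577.3 -71.5 93.5 4.1
python3 -m pendant '1 0 0 0 -0.1;1 0 0 0 -0.1;1 0 0 0 -0.1;1 0 0 0 -0.1;1 0 0 0 -0.1;1 0 0 0 -0.1;1 0 0 0 -0.1;1 0 0 0 0'
python3 p.py 577 -71.5 93.5 84.3
```

```text
clock: 70.53
eef_pos: [577.3, -71.9, 93.9]
ee_rot: [0.474, 0.525, -0.474, 0.525]
wrist_force: [-1.3, 1.0, 5.5]
grip_width: 0.146
t 70.525 pos [577.3 -71.9  93.9] jawyaw 5.8 tilt -1.0 F [-1.3  1.   5.5] grip 0.146 q [-0.21  0.76  0.46  1.84 -0.52  0.66  0.66]
roll 0.030496485319626756
shift cm tool [ 0.04  0.   -0.04]
clock: 71.53
eef_pos: [576.9, -72.1, 93.9]
ee_rot: [0.265, 0.656, -0.265, 0.656]
wrist_force: [-0.6, 0.4, 6.7]
grip_width: 0.144
t 71.525 pos [576.9 -72.1  93.9] jawyaw 46.0 tilt -1.0 F [-0.6  0.4  6.7] grip 0.144 q [-0.09  0.73  0.26  1.84 -0.31  0.62  1.17]
roll -0.668534103863011
shift cm tool [0.04 0.06 0.01]
```

```bash

python3 -m pendant '1 0 0 0 -0.1;1 0 0 0 -0.1;1 0 0 0 -0.1;1 0 0 0 -0.1;1 0 0 0 -0.1;1 0 0 0 -0.1;1 0 0 0 -0.05;1 0 0 0 0;1 0 0 0 0'
python3 p.py 577 -71.5 93.5 84.3
python3 -m pendant '3.5 0 0 0 0;3.5 0 0 0 0;3.5 0 0 0 0;3.5 -2 0 0 0;3.5 -3 0 0 0;3.5 -3 0 0 0;3.5 -4 0 0 0;3.5 -4 0 0 0;3.5 -2 0 0 0;3.5 0 0 0 0;3.5 0 0 0 0'
python3 - <<'E'
from h import *
for n in('side','top','wrist'): snap(n,n+'17.png')
E
python3 p.py 527 120 300
```

```text
clock: 72.65
eef_pos: [576.8, -72.4, 93.9]
ee_rot: [0.042, 0.706, -0.042, 0.706]
wrist_force: [-1.1, 0.1, 6.6]
grip_width: 0.143
t 72.65 pos [576.8 -72.4  93.9] jawyaw 83.2 tilt -1.0 F [-1.1  0.1  6.6] grip 0.143 q [ 0.02  0.71  0.09  1.83 -0.1   0.6   1.62]
roll -0.019639573835569746
shift cm tool [0.04 0.09 0.01]
clock: 74.03
eef_pos: [576.2, -71.9, 272.1]
ee_rot: [0.042, 0.707, -0.042, 0.705]
wrist_force: [-0.1, -0.5, -1.3]
grip_width: 0.407
t 74.175 pos [576.3 -71.9 271.9] jawyaw 83.2 tilt -1.0 F [ 0.5 -0.5 -0.3] grip 0.407 q [-0.01  0.49  0.12  1.67 -0.07  0.99  1.59]
shift cm tool [-2.79 18.47 -7.17]
```

View pics/wrist17.png

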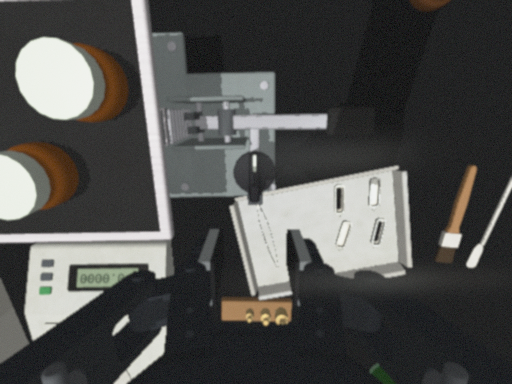

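View pics/side17.png

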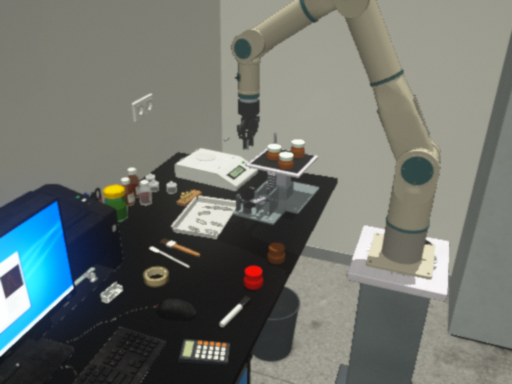

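The knob bar is back along the table's x axis with its dog under the lever. All three jars are upright on the deck and the robot is clear, so I'm handing in.

```bash
python3 -c "
from rig import robot
print(robot.close_job(), robot.observe()['clock'])"
```

```text
the job is handed in; nothing more can be done
the job is handed in; nothing more can be done
```

The job is handed in. Three amber jars were present and all three now stand upright on the deck. I freed the knob, pumped four full strokes, and turned the knob back to locked. One jar was knocked aside partway through; I found it again and placed it with the others. The red and brown look-alikes, the tape roll and the pen were never touched.

**Last checks**
- **Deck height:** the deck corners in the side camera match 168 mm, with one 12 mm tooth for each stroke.
- **Pointer height:** two separate wrist-camera measurements gave 162 to 164 mm. After three strokes the deck (156 mm) was still below the pointer, and the fourth stroke passed it.
- **Knob:** the last wrist picture shows its bar back along the table's x axis with the dog under the lever. The hand turned to within 0.02 rad of the locked position.
- **Jars and robot:** all three jars were upright on the deck in the last side picture. The gripper was open and touching nothing, at about 74 s on the clock.

**Disagreement:** the same measurement put the deck corner up to 4 mm off its known height (152.3 mm instead of 156 mm, and 122.7 mm instead of 120 mm earlier). Corrected for that, the pointer would be at about 166 mm at most, still below 168 mm. I did not take a close-up of the pointer beside the deck after the fourth stroke.

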